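# Stand the last drill case in the row and walk the toolbox up as its bookend

## Robot

A 6-joint arm with a two-finger parallel gripper is mounted at the origin on the work surface. World frame = base frame: x ahead of the robot, y to its left, z up, the work surface at z = 0. Lengths are in m, angles in rad, forces in N, time in s.
With the tool pointing down it reaches from about 0.375 to 0.925 m from the base axis. Payload 5.7 kg.
Tool frame: the origin (TCP) lies between the finger pads; the fingertips stand 22 mm ahead of it and the grasp point (between the pads) lies 3 mm ahead of it; z points along the fingers, y is the direction in which the jaws open and shut (so a half turn about z gives the same grasp; the last joint's range is limited). The gripper opens to 88 mm and grips with 3 to 60 N. Pads are 20 mm wide; open, the fingers measure 115 mm over their backs; the gripper's body (75 mm by 178 mm) begins 61 mm behind the grasp point.
Start: joints at [-1.334, 0.359, 1.51, -0, 1.272, -0.115], TCP at [0.207, -0.563, 0.245] pointing down, gripper open.
Joint ranges: [-2.97, 2.97], [-1.01, 2.36], [0.21, 2.38], [-0.96, 4.11], [0.2, 2.71], [-2.98, 2.98]. Speed limits (rad/s): [2.39, 2.39, 3.14, 3.14, 3.14, 3.14].

## Interface

Orientations are given as a unit quaternion [x, y, z, w].
In Python, from plant import robot gives the robot as it stands.
- The arm moves only by the tool play_rows, never from a script. Its argument "increments" is a list of rows, each a list of 7 numbers: the turn, a rotation vector about the world's x, y, z in degrees, then the shift along the world's x, y, z in cm, then the opening, from 0 (shut) to 1 (fully open). In form: [[rx, ry, rz, dx, dy, dz, hand], ...]. A call has 1 to 12 rows; each row is the pose to reach, as a shift and turn from the pose commanded when the call began; what a row does not reach only later rows make up. A row lasts 1/10 s, in which the tool goes at most 50 mm and 8.59 degrees, less where a joint would pass 70% of its speed; a pose out of reach is approached as far as the arm can. A call with a gripper value outside its range is refused whole. The fingers move at their own pace and stop on an object; "force" is the grip in N (left out, the last holds). Time passes only in rows, so rows that repeat a pose let the fingers close. It gives the time, the measured TCP pose, the force and the opening at its end, in the units of the state.
- robot.sense(): the state, without advancing time (a new reading comes with each control period).
- robot.read_camera(name): name is "side" or "top" or "wrist"; returns a dict with "color" (400x640x3 uint8, blue, green, red), "intrinsics" (3x3 intrinsics, pixels), "xyz" and "rotation" of the camera in the world; the wrist camera has in their place "mount" (4x4, takes a point from camera to tool coordinates, whose origin is the TCP and whose axes are the flange's). Camera axes: x right, y down, z forward; pixel columns grow to the right and rows downward; lengths in m; the calibration is good to about 2 mm. A picture is of the moment at which its call begins: read the wrist's pose just before it. There is no depth.
- robot.sign_off(): hands the job in, once; it reports no verdict.
The state is a dict: "time_s": time; "joint_pos": joint angles; "qvel": joint speeds; "tau": joint torques, N m; "tcp_pos": TCP position; "tool_rot": TCP orientation; "wrist_force": force on the tool from outside, world axes, zero at the start; "wrist_torque": the same for the moment, N m; "width": opening from 0.0 (shut) to 1.0 (fully open).
Only numpy, scipy, OpenCV 4.12 (cv2) and the standard library are available. Lean on these libraries where they do the work, as an engineer would, in place of code of your own. Each camera call takes 0.05 s, during which the arm holds its last target.

## Task

Take the flat steel case that leans in the sloping rest and stand it upright on the bench in the gap between the row of two cases and the toolbox, in line with the row and turned the same way. Then walk the heavy toolbox up along the bench on its feet, a little at a time, by pushing its two bare back corners in turn - never on its handle, hasp or latches, and never letting it slew more than about 15 degrees off square - until the three cases are held snug, with no play, between the bracket and the square-standing toolbox. Set the case down rather than dropping it, and leave the jar, the hose clamp and the wrench where they are.

Things in the scene. Friction and masses are not known exactly. Their poses are not given: they have to be found in the camera images.
- bracket: Dark steel angle bracket bolted to the bench, the fixed end of the row; upright plate 170 mm long and 115 mm high. Origin: on the bench, at the middle of the foot of the flat face that looks along the row. x runs along that face, z up; the row extends from the face in the direction -y (towards the robot's right). Its place and its yaw (up to 0.1 rad) vary.
- case_a_center (a point): First of two flat grey steel cases standing upright in the row, the one next to the bracket. All three cases are alike: 160 mm long (x), 34 mm thick (y), 125 mm high (z), 0.5 kg. Point: its centre, 62.5 mm above the bench; axes of the case.
- case_b_center (a point): Second standing case of the row, its centre; same size and axes. It has the gap on its -y side, about 90 to 120 mm wide at the start, up to the toolbox.
- spare_case_center (a point): The third case, loose, leaning in the sloping rest with its long edges level and its top leaning 30 degrees over towards the rest's +y side. Point: its centre, half-way along and half-way up. x along its 160 mm length, y across its 34 mm thickness, z from its lower to its upper edge (so this axis is tilted 30 degrees). Its upper half stands free on both faces; grip it across its thickness by the upper 55 mm, with the tool tilted along it.
- rest: Low sheet-steel sloping rest fixed to the bench, 190 x 110 mm base, with a ledge and a back plate that supports the lower 50 mm of the leaning case; a 12 mm lip along the front of the ledge, so lift the case along its own slope. Origin: on the bench under the middle of it; x along the case's length, y the side towards which the case leans. The ledge is about 12 mm above the bench at the back plate. Place and yaw vary.
- toolbox: Heavy steel toolbox, about 2.5 kg (mass and friction vary), on four rubber feet 6 mm high at its corners: 220 mm long (x), 120 mm deep (y), 82 mm high, the other end of the row. Origin: middle of its underside on the bench. Its front, at y = +60 mm, is flat and faces the cases; its back, at y = -60 mm, carries the handle and latches. Pushed at one back corner it swings roughly about the foot region at the other end. Sliding it by one corner takes about 8 to 15 N.
- near_back_corner (a point): Toolbox back corner at its -x end (nearer the robot), 30 mm above the bench. The bare face to push on is the 33 mm of the back face between this corner and the latch, from 6 mm to 82 mm above the bench.
- far_back_corner (a point): Toolbox back corner at its +x end (farther from the robot), 30 mm above the bench. Likewise 33 mm of bare back face beside it.
- near_front_corner (a point): Toolbox front corner at its -x end, on the face towards the cases, 30 mm above the bench.
- far_front_corner (a point): Toolbox front corner at its +x end, on the face towards the cases, 30 mm above the bench.
- fittings: Handle with its backing plate, hasp and two latches, which cover the middle 154 mm of the toolbox's back face (77 mm either side of its middle), standing out up to 24 mm from the face; part of the toolbox, origin at the toolbox's origin. Not to be pushed on.
- jar: Clear jar with a steel lid, 68 mm across and 95 mm high, standing beyond the work; origin at its underside. Leave alone.
- hose_clamp: Steel band hose clamp lying flat, 84 mm across and 14 mm high, on the robot's side of the row; origin at the middle of its underside. Leave alone.
- wrench: Steel wrench 190 mm long lying flat on the bench, to the right and beyond the work; origin at the underside of its middle. Leave alone.
Mind the look-alikes: they are no part of the job. What is shaped like the part that bears case_a_center but orange is not meant.

How it is judged:
On the way:
1. the third case stands upright on the bench, let go, in the gap between the row and the toolbox, in line with the row (its centre within 25 mm of the row's line and turned within 8 degrees of it) (angle between spare_case_center's own z axis and vertical below 0.06 rad and height (world z) of spare_case_center below 0.066 m and y of spare_case_center in the frame of bracket below -0.083 m and y of spare_case_center in the frame of toolbox above 0.074 m and x of spare_case_center in the frame of bracket between -0.025 and 0.025 m and angle between the x axis of spare_case_center and the x axis of bracket, either way round below 0.14 rad and contact force between the fingers and anything else below 0.3 N), for 0.2 s.
At the end, for the whole second after the job is handed in: All three cases stand upright in one row within 30 mm of the bracket's middle line, the third outermost, with at most 5 mm of play in all (both toolbox front corners within 107 mm of the bracket's face); toolbox flat on its feet, square within 0.04 rad, in line within 45 mm; all at rest (y of each of near_front_corner, far_front_corner in the frame of bracket above -0.107 m and angle between the x axis of toolbox and the x axis of bracket, either way round below 0.04 rad and x of toolbox in the frame of bracket between -0.045 and 0.045 m and height (world z) of toolbox below 0.004 m and angle between each of spare_case_center, case_a_center, case_b_center's own z axis and vertical below 0.06 rad and height (world z) of spare_case_center below 0.066 m and y of spare_case_center in the frame of bracket below -0.08 m and x of spare_case_center in the frame of bracket between -0.03 and 0.03 m and x of case_a_center in the frame of bracket between -0.03 and 0.03 m and x of case_b_center in the frame of bracket between -0.03 and 0.03 m and linear speed of each of toolbox, spare_case below 0.01 m/s); the robot touches nothing.
It fails at once if the toolbox is pushed or pulled by its handle, hasp or latches (over 2 N) (contact force between any of the fingers, the arm and fittings above 2 N).
It fails at once if the toolbox slews more than 16 degrees off square (angle between the x axis of toolbox and the x axis of bracket, either way round above 0.28 rad).
It fails at once if the toolbox is lifted or tipped off its feet (height (world z) of toolbox above 0.015 m or angle between toolbox's own z axis and vertical above 0.1 rad).
It fails at once if the third case is dropped (moves faster than 0.6 m/s out of the fingers) (linear speed of spare_case above 0.6 m/s and contact force between the fingers and spare_case below 0.2 N).
It fails at once if the jar, hose clamp or wrench is moved more than 20 mm (distance of any of jar, hose_clamp, wrench from where it was at the start of the episode above 0.02 m).
It also fails if it takes over 72 s, if anything falls off the work surface, if the arm or the gripper's body presses on something with over 40 N, if the wrist force passes 120 N, or if a joint passes its speed limit or range.

## Working session

There is one attempt and no reset: what is moved stays moved. The work goes in short steps, Python scripts to look and compute and a tool call to move; the robot and the scene stay as the last step left them, time stands still between calls to the robot, and variables do not carry over. Pictures are saved under pics/ and viewed, and the job is handed in when it is done.

Besides the shell and the picture viewer there is one more tool, called after "Call:" by a JSON object that holds its "method" and its "body". play_rows: Moves the arm, as the interface text tells. Its arguments: {"type":"object","properties":{"increments":{"type":"array"},"force":{"type":"number"}},"required":["increments"]}

```bash
ls; mkdir -p pics; python3 - <<'E'
from plant import robot
import cv2
print(robot.sense())
for n in ["side","top","wrist"]:
    c=robot.read_camera(n); cv2.imwrite(f"pics/{n}0.png",c["color"])
    print(n,{k:(v.tolist() if hasattr(v,'tolist') else v) for k,v in c.items() if k!="color"})
E
```

```text
pics
{'time_s': 0.0, 'joint_pos': array([-1.33411299e+00,  3.59457878e-01,  1.51142369e+00, -2.92111801e-05,
        1.27253342e+00, -1.15124575e-01]), 'qvel': array([ 7.54416259e-04,  8.13454359e-04,  1.58664334e-03, -5.27734422e-04,
       -6.90066407e-05,  4.27282505e-04]), 'tau': array([ 5.36556672e-05, -5.15375590e+01, -2.70724028e+01,  6.73077931e-02,
        3.47946072e-02, -1.13203005e-04]), 'tcp_pos': array([ 0.20657072, -0.56261481,  0.24384097]), 'tool_rot': array([ 9.84567588e-01,  1.75002384e-01, -6.92770650e-05, -9.08635867e-04]), 'wrist_force': array([ 0.40663107,  0.36188894, -0.1553864 ]), 'wrist_torque': array([ 0.00450701,  0.05221226, -0.02569719]), 'width': 1.0026743500804847}
side {'intrinsics': [[427.337710169961, 0.0, 324.82495354216127], [0.0, 427.337710169961, 198.90593503030226], [0.0, 0.0, 1.0]], 'xyz': [0.46824228358272196, 0.8020808225886655, 0.7794095147021192], 'rotation': [-0.04573851424555948, 0.9045321791463037, -0.4230140009895138, 0.02808345011374753]}
top {'intrinsics': [[398.20054758143397, 0.0, 323.8775889717469], [0.0, 398.20054758143397, 203.72559331964632], [0.0, 0.0, 1.0]], 'xyz': [0.4761607237319984, -0.015558005617105988, 0.9144466398044052], 'rotation': [0.7159576789501334, -0.6947204702077435, 0.05612576615941858, -0.04022398040581826]}
wrist {'intrinsics': [[328.9995591837441, 0.0, 318.13226564867443], [0.0, 328.9995591837441, 198.58437975637938], [0.0, 0.0, 1.0]], 'mount': [[0.0008190285001601586, -0.9534399821564059, -0.30158171300313735, 0.08422069947219009], [0.9999996303141591, 0.0008598630780681641, -2.651488465532748e-06, 0.0005848217221842145], [0.00026184701514715274, -0.30158159934100376, 0.9534403339355123, -0.1393516905741102], [0.0, 0.0, 0.0, 1.0]]}
```

View pics/top0.png

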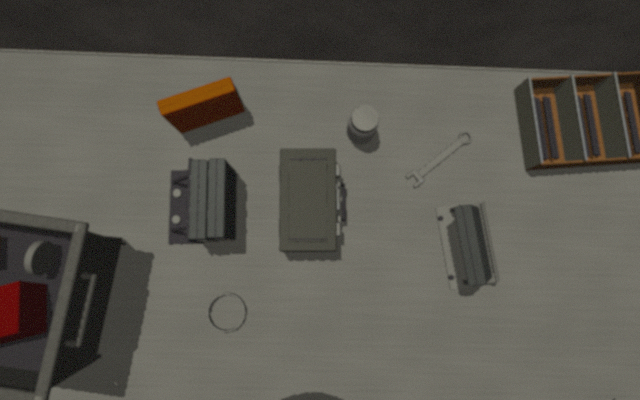

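View pics/side0.png

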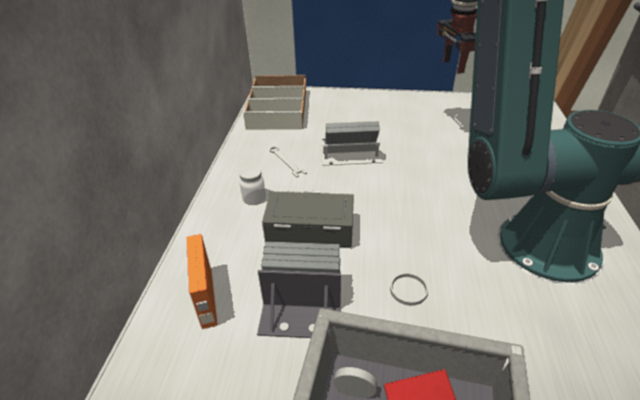

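View pics/wrist0.png

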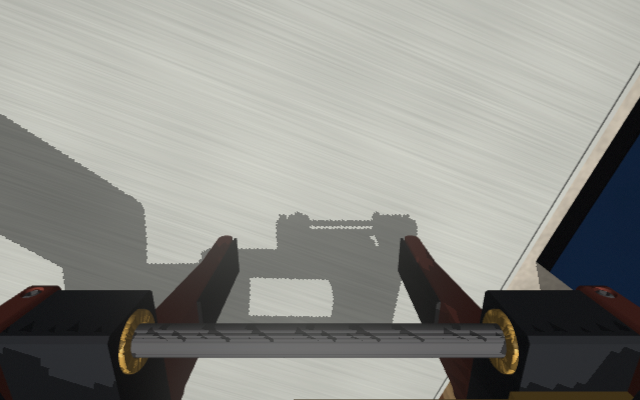

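```bash
cat > h.py <<'E'
import numpy as np, cv2
from scipy.spatial.transform import Rotation as R
def ray(c,uv,rot=None,pos=None):
    K=np.array(c["intrinsics"]); d=np.linalg.solve(K,[uv[0],uv[1],1.])
    Rm=R.from_quat(c["rotation"]).as_matrix() if rot is None else rot
    return (np.array(c["xyz"]) if pos is None else pos), Rm@d
def at_z(c,uv,z,**k):
    p,d=ray(c,uv,**k); return p+d*(z-p[2])/d[2]
def proj(c,P,rot=None,pos=None):
    Rm=R.from_quat(c["rotation"]).as_matrix() if rot is None else rot
    p=np.array(c["xyz"]) if pos is None else pos
    q=(np.atleast_2d(P)-p)@Rm; q=q@np.array(c["intrinsics"]).T
    return q[:,:2]/q[:,2:]
def wristpose(s,c):
    T=np.eye(4);T[:3,:3]=R.from_quat(s["tool_rot"]).as_matrix();T[:3,3]=s["tcp_pos"]
    M=T@np.array(c["mount"]); return dict(rot=M[:3,:3],pos=M[:3,3])
def crop(img,x0,x1,y0,y1,f,name):
    cv2.imwrite(name,cv2.resize(cv2.convertScaleAbs(img[y0:y1,x0:x1],alpha=1.7),None,fx=f,fy=f,interpolation=cv2.INTER_CUBIC))
E
python3 - <<'E'
from h import *
a=cv2.imread("pics/top0.png"); b=cv2.imread("pics/side0.png")
crop(a,160,360,140,260,4,"pics/t1.png")
crop(a,420,510,190,300,5,"pics/t2.png")
crop(b,220,370,170,350,3.3,"pics/s1.png")
crop(b,300,400,110,175,7,"pics/s2.png")
E
```

```text
(no output)
```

View pics/t1.png

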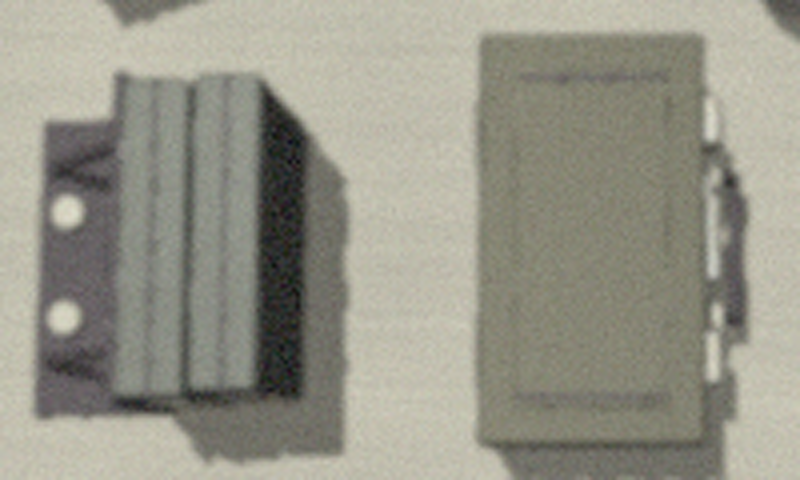

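View pics/t2.png

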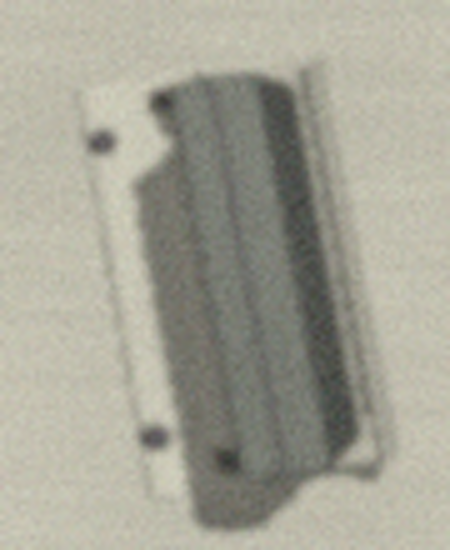

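View pics/s1.png

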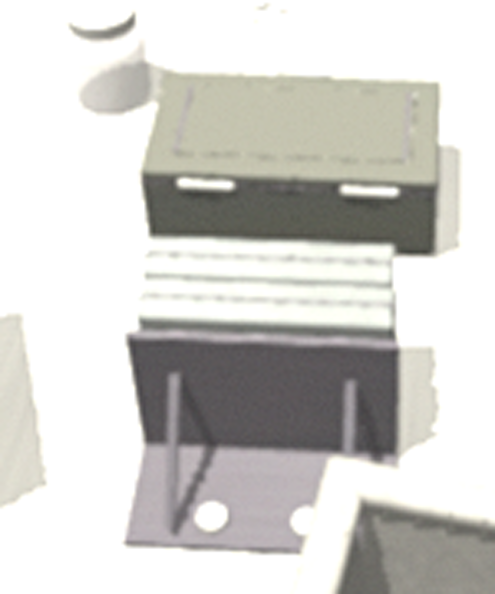

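View pics/s2.png

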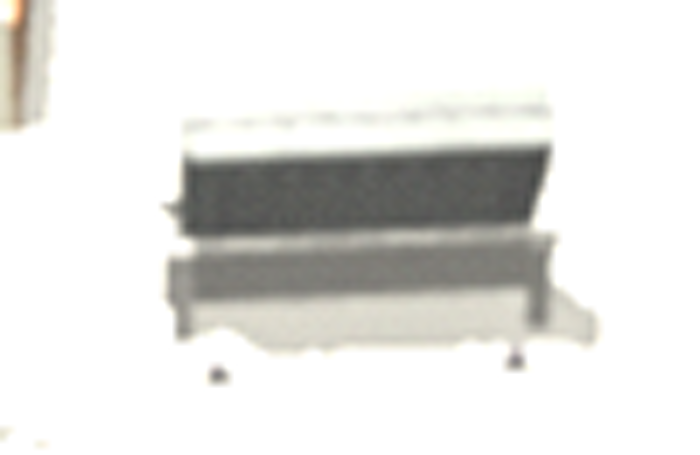

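```bash
python3 - <<'E'
from h import *
a=cv2.imread("pics/top0.png"); b=cv2.imread("pics/side0.png")
cv2.imwrite("pics/t3.png",cv2.resize(cv2.convertScaleAbs(a[195:295,435:505],alpha=2.2,beta=-60),None,fx=8,fy=6,interpolation=cv2.INTER_CUBIC))
cv2.imwrite("pics/s3.png",cv2.resize(cv2.convertScaleAbs(b[115:170,318:388],alpha=1.),None,fx=10,fy=10,interpolation=cv2.INTER_CUBIC))
E
```

```text
(no output)
```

View pics/t3.png

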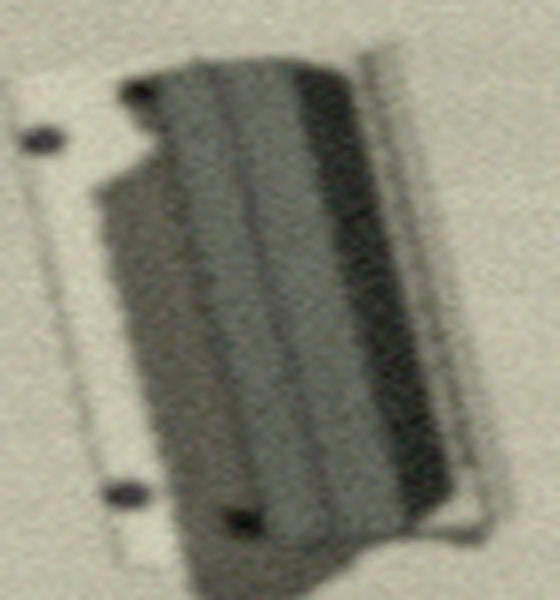

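View pics/s3.png

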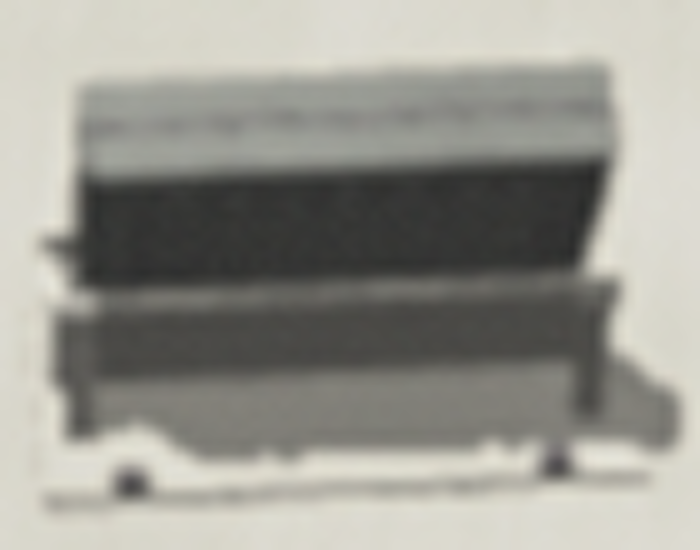

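```bash
cat > fit.py <<'E'
from h import *
from plant import robot
from scipy.optimize import least_squares
T=robot.read_camera("top"); S=robot.read_camera("side")
def fix(p,x0,y0,fx,fy): return (np.array(p,float)+.5)/[fx,fy]-.5+[x0,y0]
def boxpts(p,dims,z,signs,tilt=0):
    # p x,y,yaw(,z)
    Rm=R.from_euler('z',p[2]).as_matrix()@R.from_euler('x',tilt).as_matrix()
    return np.array([p[0],p[1],z])+ (np.array(signs)*np.array(dims)/2)@Rm.T
# signs order: (+x,+y),(+x,-y),(-x,-y),(-x,+y)
sg=[[1,1,1],[1,-1,1],[-1,-1,1],[-1,1,1]]
def fit(pts,cam,dims,z,x0):
    f=lambda p:(proj(cam,boxpts(p,dims,z,sg))-pts).ravel()
    r=least_squares(f,x0); return r.x,np.abs(r.fun).max()
A=fix([(120,75),(185,78),(180,393),(113,395)],160,140,4,4)
B=fix([(197,73),(262,75),(257,388),(190,390)],160,140,4,4)
X=fix([(481,35),(705,36),(703,442),(479,440)],160,140,4,4)
print("A",fit(A,T,[.16,.034,.125],.0625,[.5,.2,0]))
print("B",fit(B,T,[.16,.034,.125],.0625,[.5,.2,0]))
print("box",fit(X,T,[.22,.12,.082],.041,[.5,.0,0]))
tp=fix([(165,72),(298,63),(410,530),(265,538)],435,195,8,6)
sp=fix([(82,180),(82,90),(608,70),(607,158)],318,115,10,10)
def f(p):
    P=boxpts(p,[.16,.034,.125],p[3],sg,-np.pi/6)
    return np.r_[(proj(T,P)-tp).ravel(),(proj(S,P)-sp).ravel()]
r=least_squares(f,[.4,-.3,0,.08]); print("spare",r.x,r.fun.round(1).tolist())
E
python3 fit.py
```

```text
A (array([0.58844795, 0.22092134, 0.05166564]), np.float64(0.5812046759683653))
B (array([0.59156899, 0.18300141, 0.04579984]), np.float64(0.6573027394124722))
box (array([0.60128179, 0.001842  , 0.02823735]), np.float64(1.018370623464591))
spare [ 0.51817766 -0.35855391  0.14902791  0.06470272] [-0.3, -0.5, 0.3, -1.8, 0.1, 0.6, 0.3, 0.6, 0.4, 0.5, -0.1, -0.4, 0.0, -0.1, 1.1, 1.0]
```

```bash
cat >> h.py <<'E'
def goto(s,pos,rot):
    cur=R.from_quat(s["tool_rot"]); d=(rot*cur.inv()).as_rotvec(degrees=True)
    print("turn",d.round(2),"shift cm",((np.array(pos)-s["tcp_pos"])*100).round(2),"rows>=",max(np.linalg.norm(d)/8.59,np.linalg.norm(np.array(pos)-s["tcp_pos"])/.05).round(1))
def caserot(yaw,tilt=-np.pi/6): return R.from_euler('z',yaw)*R.from_euler('x',tilt)
def toolrot(cr):  # tool x along case x, z down case z
    return cr*R.from_euler('x',np.pi)
E
python3 - <<'E'
from h import *
from plant import robot
s=robot.sense()
cr=caserot(.149); c=np.array([.518,-.3586,.070])
goto(s,c+cr.apply([0,0,.155]),toolrot(cr))
E
```

```text
turn [-29.17  -7.45 -11.35] shift cm [29.98 28.1  -4.  ] rows>= 8.3
```

Call:
{"method": "play_rows", "body": {"increments": [[-10, -2.5, -4, 10, 9.4, 0, 1], [-20, -5, -8, 20, 18.8, 0, 1], [-29.17, -7.45, -11.35, 30, 28.1, -2, 1], [-29.17, -7.45, -11.35, 30, 28.1, -4, 1], [-29.17, -7.45, -11.35, 30, 28.1, -4, 1], [-29.17, -7.45, -11.35, 30, 28.1, -4, 1], [-29.17, -7.45, -11.35, 30, 28.1, -4, 1], [-29.17, -7.45, -11.35, 30, 28.1, -4, 1], [-29.17, -7.45, -11.35, 30, 28.1, -4, 1], [-29.17, -7.45, -11.35, 30, 28.1, -4, 1]]}}

```text
time_s: 1.25
tcp_pos: [0.51, -0.2794, 0.2042]
tool_rot: [0.963, 0.073, 0.02, 0.258]
wrist_force: [0.5, -0.2, 0.3]
width: 0.999
```

```bash
python3 - <<'E'
from h import *
from plant import robot
s=robot.sense(); c=robot.read_camera("wrist"); print(s["time_s"],s["tcp_pos"],s["joint_pos"],s["width"])
k=wristpose(s,c); cr=caserot(.149)
cv2.imwrite("pics/w1.png",c["color"])
for z in (.0647,.0746):
    P=np.array([.518,-.3586,z])+cr.apply(np.array([[1,1,1],[1,-1,1],[-1,-1,1],[-1,1,1]])*[.08,.017,.0625])
    print(proj(c,P,**k).round(0).tolist())
E
```

```text
1.25 [ 0.50998391 -0.27937942  0.20424658] [-0.34794923  0.3128457   1.84177732 -0.63993789  0.82519225  1.47530475] 0.9993464160263524
[[293.0, 107.0], [341.0, 107.0], [337.0, 305.0], [296.0, 305.0]]
[[299.0, 108.0], [350.0, 108.0], [343.0, 311.0], [302.0, 311.0]]
```

View pics/w1.png

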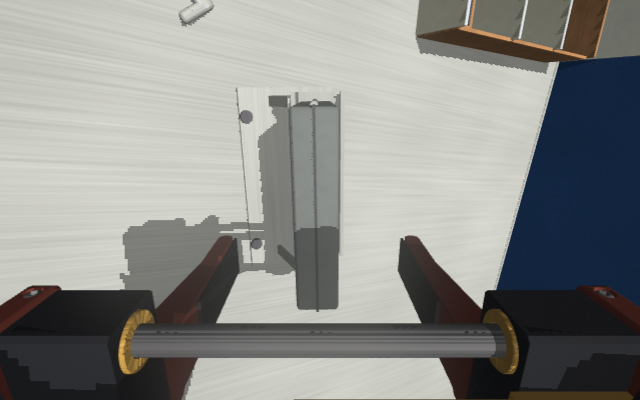

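```bash
cat > fit2.py <<'E'
from fit import *
s=robot.sense(); W=robot.read_camera("wrist"); k=wristpose(s,W)
wp=np.array([(290,107.5),(340,107.5),(338,308.5),(297,308.5)])
def g(p):
    P=boxpts(p,[.16,.034,.125],p[3],sg,-np.pi/6)
    return np.r_[(proj(T,P)-tp).ravel(),(proj(S,P)-sp).ravel(),(proj(W,P,**k)-wp).ravel()]
r=least_squares(g,[.52,-.36,.15,.07],loss='soft_l1'); print("spare",r.x.round(4),r.fun.round(1).tolist())
def g2(p):
    P=boxpts(p,[.16,.034,.125],p[3],sg,-np.pi/6)
    return (proj(W,P,**k)-wp).ravel()
r2=least_squares(g2,[.52,-.36,.15,.07]); print("wrist only",r2.x.round(4),r2.fun.round(1))
c=np.array([*r.x[:2],r.x[3]]); cr=caserot(r.x[2])
goto(s,c+cr.apply([0,0,.042+.003]),toolrot(cr))
E
python3 fit2.py
```

```text
A (array([0.58844795, 0.22092134, 0.05166564]), np.float64(0.5812046759683653))
B (array([0.59156899, 0.18300141, 0.04579984]), np.float64(0.6573027394124722))
box (array([0.60128179, 0.001842  , 0.02823735]), np.float64(1.018370623464591))
spare [ 0.51817766 -0.35855391  0.14902791  0.06470272] [-0.3, -0.5, 0.3, -1.8, 0.1, 0.6, 0.3, 0.6, 0.4, 0.5, -0.1, -0.4, 0.0, -0.1, 1.1, 1.0]
spare [ 0.5158 -0.3568  0.1613  0.0698] [-0.7, 0.6, 0.0, -0.8, 0.9, 2.0, 0.9, 2.2, 1.4, -0.4, 0.7, -1.4, 0.9, -1.4, 2.1, -0.3, -0.1, -0.3, 0.2, -0.6, -0.5, -0.5, -0.7, -0.3]
wrist only [ 0.5156 -0.3569  0.1645  0.07  ] [-0.1  0.3  0.2 -0.2  0.  -0.2 -0.2  0.1]
turn [ 0.05 -0.04  0.55] shift cm [ 0.45 -5.34 -9.56] rows>= 2.2
```

Call:
{"method": "play_rows", "body": {"increments": [[0, 0, 0.6, 0.6, -1.2, -2.2, 1], [0, 0, 0.6, 0.6, -2.4, -4.5, 1], [0, 0, 0.7, 0.5, -3.6, -6.5, 1], [0, 0, 0.7, 0.5, -4.5, -8.2, 1], [0, 0, 0.7, 0.45, -5.35, -9.5, 1], [0, 0, 0.7, 0.45, -5.35, -9.5, 1], [0, 0, 0.7, 0.45, -5.35, -9.5, 1]]}}

```text
time_s: 2.15
tcp_pos: [0.5105, -0.3364, 0.1099]
tool_rot: [0.963, 0.077, 0.02, 0.258]
wrist_force: [0.4, -0.5, 0.6]
width: 1.0
```

```bash
python3 - <<'E'
from h import *
from plant import robot
s=robot.sense(); c=robot.read_camera("wrist"); print(s["time_s"],s["tcp_pos"],s["wrist_force"])
cv2.imwrite("pics/w2.png",c["color"])
E
```

```text
2.15 [ 0.51050499 -0.33640592  0.1098788 ] [ 0.40978897 -0.50187686  0.61251788]
```

View pics/w2.png

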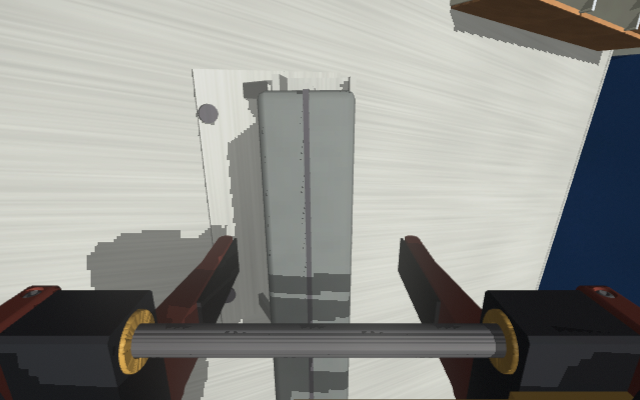

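Call:
{"method": "play_rows", "body": {"increments": [[0, 0, 0, 0.1, 0.22, -0.1, 1], [0, 0, 0, 0.1, 0.22, -0.1, 0.2], [0, 0, 0, 0.1, 0.22, -0.1, 0.2], [0, 0, 0, 0.1, 0.22, -0.1, 0.1], [0, 0, 0, 0.1, 0.22, -0.1, 0], [0, 0, 0, 0.1, 0.22, -0.1, 0], [0, 0, 0, 0.1, 0.22, -0.1, 0], [0, 0, 0, 0.1, 0.22, -0.1, 0]], "force": 30}}

```text
time_s: 3.0
tcp_pos: [0.5122, -0.3335, 0.1086]
tool_rot: [0.963, 0.078, 0.021, 0.258]
wrist_force: [-0.0, 3.5, -0.2]
width: 0.403
```

Call:
{"method": "play_rows", "body": {"increments": [[0, 0, 0, 0, 0, 0, 0], [0, 0, 0, -0.08, 0.5, 0.87, 0], [0, 0, 0, -0.2, 1.2, 2.2, 0], [0, 0, 0, -0.35, 2.2, 3.9, 0], [0, 0, 0, -0.5, 3.2, 5.6, 0], [0, 0, 0, -0.7, 4.3, 7.5, 0], [0, 0, 0, -0.8, 5.0, 8.8, 0], [0, 0, 0, -0.8, 5.0, 8.8, 0], [0, 0, 0, -0.8, 5.0, 8.8, 0]]}}

```text
time_s: 3.9
tcp_pos: [0.504, -0.2828, 0.1969]
tool_rot: [0.963, 0.078, 0.021, 0.258]
wrist_force: [-0.1, 0.6, -5.9]
width: 0.388
```

```bash
python3 - <<'E'
from h import *
from plant import robot
s=robot.sense(); c=robot.read_camera("wrist"); print(s["time_s"],s["tcp_pos"],s["wrist_force"],s["wrist_torque"],s["width"])
cv2.imwrite("pics/w3.png",c["color"])
c=robot.read_camera("side");cv2.imwrite("pics/s4.png",c["color"])
E
```

```text
3.9 [ 0.50396094 -0.28281723  0.19685927] [-0.13761118  0.62771996 -5.88585613] [ 0.73409758  0.15024077 -0.03121665] 0.3881951053785093
```

View pics/w3.png

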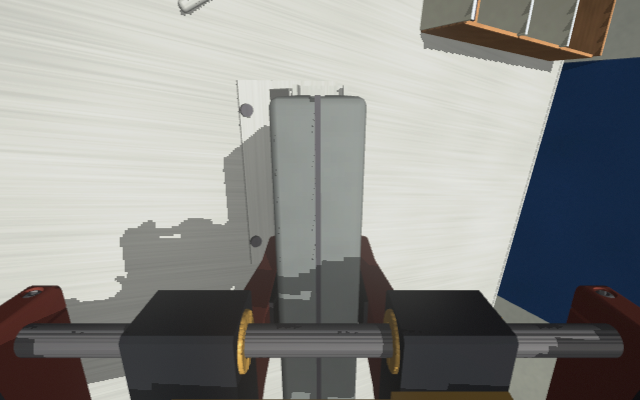

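View pics/s4.png

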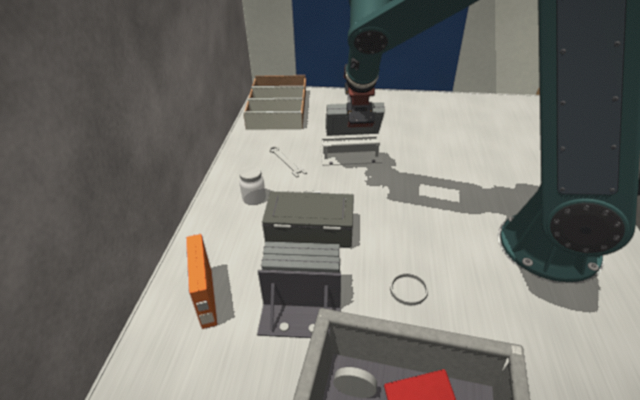

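```bash
cat > br.py <<'E'
from fit import *
p=fix([(47,122),(37,415)],160,140,4,4)
q=[at_z(T,x,.006) for x in p]; print(q, "yaw",np.arctan2(-(q[0]-q[1])[1]*-1,(q[0]-q[1])[0]), np.linalg.norm(q[0]-q[1]))
# side view: rear top edge of plate z=.115, foot outer edge
p2=fix([(128,337),(398,347)],220,170,3.3,3.3); q2=[at_z(S,x,.115) for x in p2]; print(q2,np.arctan2(*(q2[0]-q2[1])[[1,0]]),np.linalg.norm(q2[0]-q2[1]))
p3=fix([(115,72),(110,400)],160,140,4,4); q3=[at_z(T,x,.115) for x in p3]; print(q3,np.arctan2(*(q3[0]-q3[1])[[1,0]]),np.linalg.norm(q3[0]-q3[1]))
E
python3 br.py
```

```text
A (array([0.58844795, 0.22092134, 0.05166564]), np.float64(0.5812046759683653))
B (array([0.59156899, 0.18300141, 0.04579984]), np.float64(0.6573027394124722))
box (array([0.60128179, 0.001842  , 0.02823735]), np.float64(1.018370623464591))
spare [ 0.51817766 -0.35855391  0.14902791  0.06470272] [-0.3, -0.5, 0.3, -1.8, 0.1, 0.6, 0.3, 0.6, 0.4, 0.5, -0.1, -0.4, 0.0, -0.1, 1.1, 1.0]
[array([0.66818949, 0.31989961, 0.006     ]), array([0.49999356, 0.31202479, 0.006     ])] yaw 0.046785162879730204 0.16838017501059288
[array([0.670172  , 0.25181769, 0.115     ]), array([0.50509714, 0.24375083, 0.115     ])] 0.04882903633721999 0.16527184273528844
[array([0.67232562, 0.24735302, 0.115     ]), array([0.50558744, 0.23742608, 0.115     ])] 0.059465919916230084 0.16703341837922592
```

```bash
python3 - <<'E'
from h import *
from plant import robot
s=robot.sense()
print(s["joint_pos"])
goto(s,[.592,.120,.255],toolrot(caserot(.049,0)))
goto(s,[.592,.120,.122],toolrot(caserot(.049,0)))
E
```

```text
[-0.36157849  0.31750758  1.86260578 -0.65208313  0.79658477  1.47433602]
turn [29.85  3.05 -6.28] shift cm [ 8.84 40.35  5.93] rows>= 8.3
turn [29.85  3.05 -6.28] shift cm [ 8.84 40.35 -7.37] rows>= 8.4
```

Call:
{"method": "play_rows", "body": {"increments": [[3, 0.3, -0.6, 0, 1, 3, 0], [8, 0.8, -1.7, 1, 4, 6, 0], [13, 1.3, -2.7, 2, 8, 6, 0], [18, 1.8, -3.8, 3, 12, 6, 0], [23, 2.3, -4.8, 4, 16, 6, 0], [27, 2.8, -5.7, 5, 20, 6, 0], [29.85, 3.05, -6.28, 6, 24, 6, 0], [29.85, 3.05, -6.28, 7, 28, 6, 0], [29.85, 3.05, -6.28, 8, 32, 6, 0], [29.85, 3.05, -6.28, 8.6, 36, 6, 0], [29.85, 3.05, -6.28, 8.84, 39, 6, 0], [29.85, 3.05, -6.28, 8.84, 40.35, 6, 0]]}}

```text
time_s: 5.3
tcp_pos: [0.5927, 0.1221, 0.2556]
tool_rot: [1.0, 0.025, 0.0, 0.001]
wrist_force: [0.3, 0.1, -5.5]
width: 0.388
```

Call:
{"method": "play_rows", "body": {"increments": [[0, 0, 0, 0, 0, 0, 0], [0, 0, 0, 0, 0, 0, 0]]}}

```text
time_s: 5.5
tcp_pos: [0.5924, 0.1189, 0.256]
tool_rot: [1.0, 0.024, 0.0, 0.001]
wrist_force: [-0.5, -0.1, -5.7]
width: 0.387
```

```bash
python3 - <<'E'
from h import *
from plant import robot
s=robot.sense(); print(s["time_s"],s["tcp_pos"],s["joint_pos"],s["wrist_force"],s["width"])
goto(s,[.592,.120,.122],toolrot(caserot(.049,0)))
c=robot.read_camera("wrist"); cv2.imwrite("pics/w4.png",c["color"])
c=robot.read_camera("side");crop(c["color"],200,400,100,300,3,"pics/s5.png")
E
```

```text
5.5 [0.59237222 0.11888517 0.25599455] [ 0.08528935  0.35516289  1.48649436 -0.00262483  1.29974275  1.60785547] [-0.5176168  -0.1032789  -5.69456063] 0.38733828157222727
turn [0.14 0.02 0.  ] shift cm [ -0.04   0.11 -13.4 ] rows>= 2.7
```

View pics/w4.png

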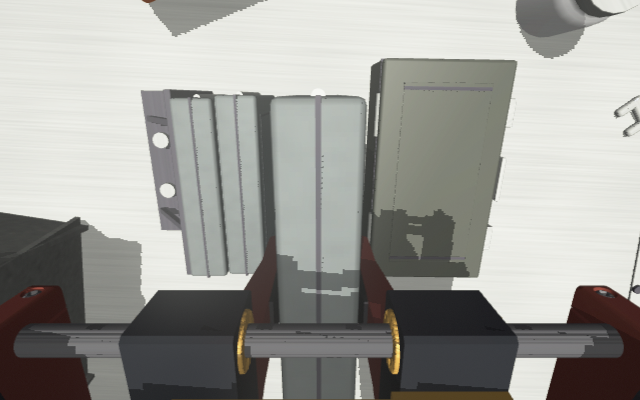

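View pics/s5.png

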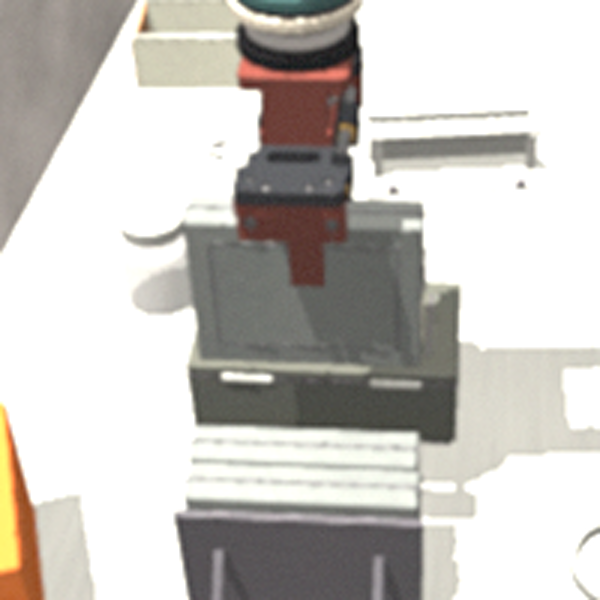

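```bash
cat > wf.py <<'E'
from h import *
from plant import robot
from scipy.optimize import least_squares
from fit import boxpts,sg
s=robot.sense(); W=robot.read_camera("wrist"); k=wristpose(s,W)
def wfit(pts,dims,z,x0):
    r=least_squares(lambda p:(proj(W,boxpts(p,dims,z,sg),**k)-pts).ravel(),x0); return r.x.round(4),np.abs(r.fun).max().round(2)
E
python3 - <<'E' | tail -2
from wf import *
print("B",wfit([(214,95),(260,95),(263,273),(229,274)],[.16,.034,.125],.0625,[.59,.18,0.05]))
print("box",wfit([(382,60),(516,62),(477,277),(368,275)],[.22,.12,.082],.041,[.6,0,0.05]))
E
```

```text
B (array([0.5942, 0.1836, 0.0273]), np.float64(1.83))
box (array([0.6024, 0.0039, 0.035 ]), np.float64(3.04))
```

Call:
{"method": "play_rows", "body": {"increments": [[0.1, 0, 0, 0.05, 0.1, -2, 0], [0.1, 0, 0, 0.05, 0.1, -5, 0], [0.1, 0, 0, 0.05, 0.1, -8, 0], [0.1, 0, 0, 0.05, 0.1, -10.5, 0], [0.1, 0, 0, 0.05, 0.1, -12.5, 0], [0.1, 0, 0, 0.05, 0.1, -13.6, 0], [0.1, 0, 0, 0.05, 0.1, -13.8, 0], [0.1, 0, 0, 0.05, 0.1, -13.8, 0]]}}

```text
time_s: 6.55
tcp_pos: [0.5936, 0.1207, 0.119]
tool_rot: [1.0, 0.024, 0.001, -0.0]
wrist_force: [0.3, -0.0, -5.9]
width: 0.385
```

Call:
{"method": "play_rows", "body": {"increments": [[0, 0, 0, 0, 0, -0.2, 0], [0, 0, 0, 0, 0, -0.4, 0], [0, 0, 0, 0, 0, -0.4, 0]]}}

```text
time_s: 6.85
tcp_pos: [0.5934, 0.121, 0.1151]
tool_rot: [1.0, 0.024, 0.001, -0.0]
wrist_force: [-0.4, 1.1, -4.9]
width: 0.383
```

Call:
{"method": "play_rows", "body": {"increments": [[0, 0, 0, 0, 0, -0.15, 0], [0, 0, 0, 0, 0, -0.3, 0], [0, 0, 0, 0, 0, -0.3, 0]]}}

```text
time_s: 7.15
tcp_pos: [0.593, 0.121, 0.1114]
tool_rot: [1.0, 0.024, 0.001, -0.0]
wrist_force: [0.2, 1.0, -4.8]
width: 0.385
```

Call:
{"method": "play_rows", "body": {"increments": [[0, 0, 0, 0, 0, -0.1, 0], [0, 0, 0, 0, 0, -0.2, 0], [0, 0, 0, 0, 0, -0.2, 0]]}}

```text
time_s: 7.45
tcp_pos: [0.593, 0.1209, 0.1094]
tool_rot: [1.0, 0.024, 0.001, -0.0]
wrist_force: [0.3, 0.1, -5.1]
width: 0.39
```

Call:
{"method": "play_rows", "body": {"increments": [[0, 0, 0, 0, 0, -0.1, 0], [0, 0, 0, 0, 0, -0.2, 0], [0, 0, 0, 0, 0, -0.2, 0]]}}

```text
time_s: 7.75
tcp_pos: [0.593, 0.121, 0.1074]
tool_rot: [1.0, 0.024, 0.001, -0.0]
wrist_force: [0.2, -0.7, -4.6]
width: 0.389
```

Call:
{"method": "play_rows", "body": {"increments": [[0, 0, 0, 0, 0, -0.1, 0], [0, 0, 0, 0, 0, -0.1, 0]]}}

```text
time_s: 7.95
tcp_pos: [0.5931, 0.121, 0.1065]
tool_rot: [1.0, 0.024, 0.001, -0.0]
wrist_force: [0.0, 0.4, -4.7]
width: 0.383
```

Call:
{"method": "play_rows", "body": {"increments": [[0, 0, 0, 0, 0, -0.1, 0], [0, 0, 0, 0, 0, -0.1, 0]]}}

```text
time_s: 8.15
tcp_pos: [0.5931, 0.121, 0.1055]
tool_rot: [1.0, 0.024, 0.001, -0.0]
wrist_force: [-0.2, -0.5, -5.1]
width: 0.386
```

```bash
python3 - <<'E'
from h import *
from plant import robot
for i in range(6):
    c=robot.read_camera("side"); print(robot.sense()["wrist_force"])
crop(c["color"],230,380,130,300,3.5,"pics/s6.png")
E
```

```text
[-0.02192469 -0.67360099 -5.50242687]
[-0.25642042 -1.33632117 -4.80099974]
[ 0.19212051 -0.59940559 -4.82211033]
[-0.66668135  1.0276873  -5.13235908]
[-0.60289142 -0.32452086 -4.00721251]
[ 0.3960343   0.62215156 -4.90739466]
```

View pics/s6.png

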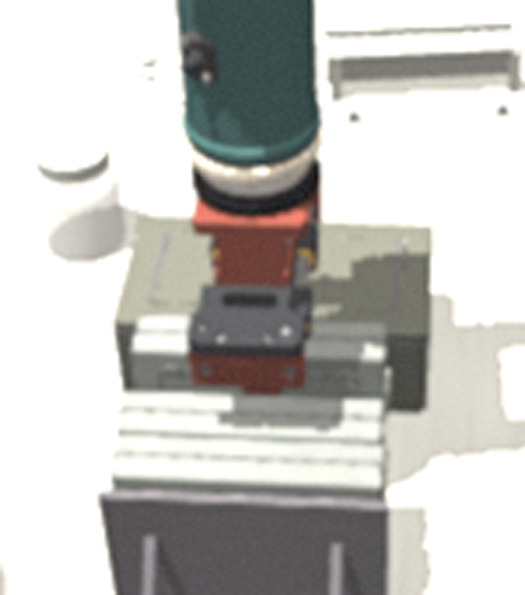

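Call:
{"method": "play_rows", "body": {"increments": [[0, 0, 0, 0, 0, -0.1, 0], [0, 0, 0, 0, 0, -0.1, 0]]}}

```text
time_s: 8.65
tcp_pos: [0.5931, 0.121, 0.1045]
tool_rot: [1.0, 0.024, 0.001, -0.0]
wrist_force: [0.2, -0.1, -4.8]
width: 0.387
```

Call:
{"method": "play_rows", "body": {"increments": [[0, 0, 0, 0, 0, -0.1, 0], [0, 0, 0, 0, 0, -0.1, 0]]}}

```text
time_s: 8.85
tcp_pos: [0.593, 0.121, 0.1035]
tool_rot: [1.0, 0.024, 0.001, -0.0]
wrist_force: [1.0, -0.7, -5.1]
width: 0.386
```

Call:
{"method": "play_rows", "body": {"increments": [[0, 0, 0, 0, 0, -0.1, 0], [0, 0, 0, 0, 0, -0.1, 0]]}}

```text
time_s: 9.05
tcp_pos: [0.593, 0.121, 0.1025]
tool_rot: [1.0, 0.024, 0.001, -0.0]
wrist_force: [-0.3, -0.0, -4.9]
width: 0.387
```

```bash
python3 - <<'E'
from h import *
from plant import robot
c=robot.read_camera("wrist"); cv2.imwrite("pics/w5.png",c["color"])
E
```

```text
(no output)
```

View pics/w5.png

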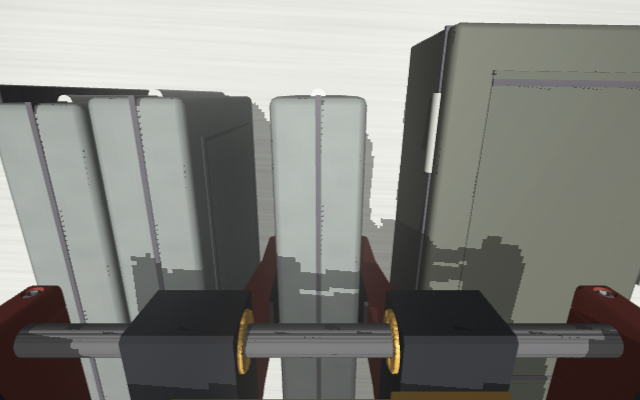

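Call:
{"method": "play_rows", "body": {"increments": [[0, 0, 0, 0, 0, -0.1, 0], [0, 0, 0, 0, 0, -0.1, 0]]}}

```text
time_s: 9.3
tcp_pos: [0.5933, 0.121, 0.1018]
tool_rot: [1.0, 0.024, 0.001, -0.0]
wrist_force: [-0.1, 0.3, -3.3]
width: 0.388
```

Call:
{"method": "play_rows", "body": {"increments": [[0, 0, 0, 0, 0, -0.1, 0], [0, 0, 0, 0, 0, -0.1, 0]]}}

```text
time_s: 9.5
tcp_pos: [0.5939, 0.121, 0.1014]
tool_rot: [1.0, 0.024, 0.002, -0.0]
wrist_force: [0.5, -0.6, 2.5]
width: 0.387
```

Call:
{"method": "play_rows", "body": {"increments": [[0, 0, 0, 0, 0, -0.1, 0], [0, 0, 0, 0, 0, -0.1, 0]]}}

```text
time_s: 9.7
tcp_pos: [0.5941, 0.1211, 0.1012]
tool_rot: [1.0, 0.024, 0.002, -0.0]
wrist_force: [-1.4, 0.1, 10.5]
width: 0.383
```

Call:
{"method": "play_rows", "body": {"increments": [[0, 0, 0, 0, 0, 0.12, 0], [0, 0, 0, 0, 0, 0.12, 0.5], [0, 0, 0, 0, 0, 0.12, 0.5], [0, 0, 0, 0, 0, 0.12, 0.5], [0, 0, 0, 0, 0, 0.12, 0.5]]}}

```text
time_s: 10.2
tcp_pos: [0.5931, 0.121, 0.1007]
tool_rot: [1.0, 0.024, 0.001, -0.0]
wrist_force: [0.4, -0.6, 0.5]
width: 0.501
```

Call:
{"method": "play_rows", "body": {"increments": [[0, 0, 0, 0, 0, 0.5, 0.5], [0, 0, 0, 0, 0, 2, 0.5], [0, 0, 0, 0, 0, 5, 0.5], [0, 0, 0, 0, 0, 9, 0.5], [0, 0, 0, 0, 0, 13, 0.5], [0, 0, 0, 0, 0, 13, 0.5], [0, 0, 0, 0, 0, 13, 0.5]]}}

```text
time_s: 10.9
tcp_pos: [0.5938, 0.1211, 0.2322]
tool_rot: [1.0, 0.024, 0.002, -0.0]
wrist_force: [-0.3, 0.6, -0.3]
width: 0.501
```

```bash
python3 - <<'E'
from h import *
from plant import robot
s=robot.sense();print(s["time_s"],s["tcp_pos"],s["width"])
c=robot.read_camera("wrist"); cv2.imwrite("pics/w6.png",c["color"])
E
```

```text
10.9 [0.59379654 0.12107786 0.23217831] 0.5009541032370566
```

View pics/w6.png

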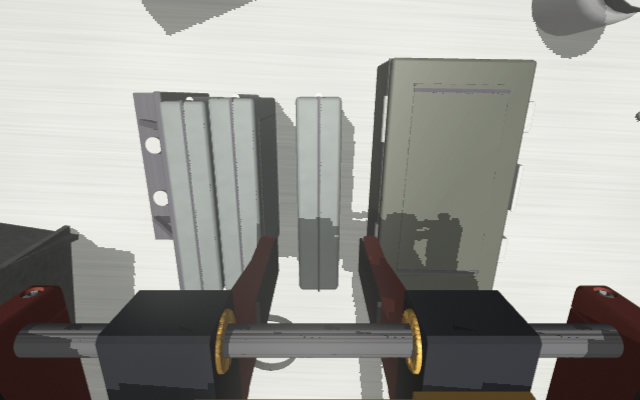

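```bash
python3 - <<'E'
from h import *
a=cv2.imread("pics/top0.png"); b=cv2.imread("pics/side0.png")
crop(a,270,410,80,260,3.3,"pics/t7.png")
crop(b,220,300,150,230,7,"pics/s7.png")
E
```

View pics/t7.png

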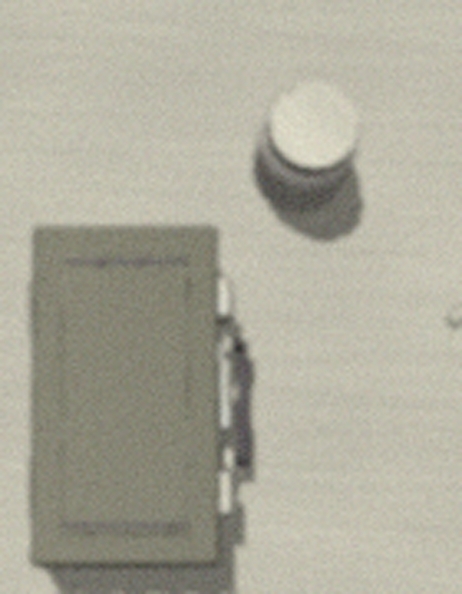

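View pics/s7.png

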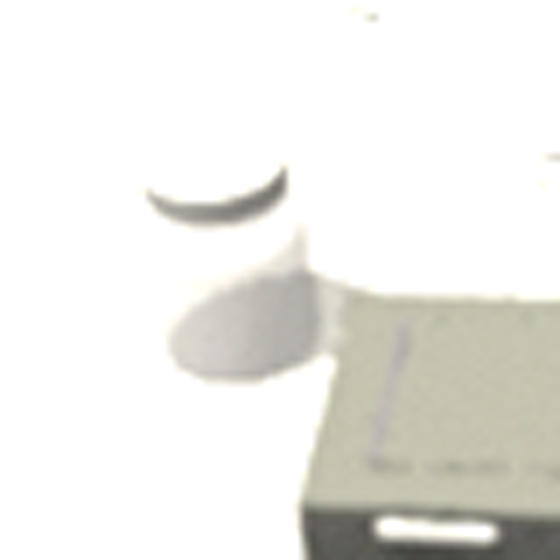

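```bash
python3 - <<'E' |tail -12
from fit import *
print("lid",at_z(T,fix((314,125),270,80,3.3,3.3),.095))
print("clear jar base-ish",at_z(T,fix((300,165),270,80,3.3,3.3),.0))
X=fix([(35,228),(218,228),(218,563),(33,562)],270,80,3.3,3.3)
print("box",fit(X,T,[.22,.12,.082],.041,[.5,.0,0]))
Sp=fix([(338,298-0)],220,150,7,7)
print("side: left front top edge corner",at_z(S,fix((305,507),220,150,7,7),.082),"left back",at_z(S,fix((345,297),220,150,7,7),.082))
p=[.6018,.003,.03]
print(boxpts(p,[.22,.12,.06],.03-.03+.0,[[1,1,1],[1,-1,1],[-1,-1,1],[-1,1,1]]))
E
```

```text
A (array([0.58844795, 0.22092134, 0.05166564]), np.float64(0.5812046759683653))
B (array([0.59156899, 0.18300141, 0.04579984]), np.float64(0.6573027394124722))
box (array([0.60128179, 0.001842  , 0.02823735]), np.float64(1.018370623464591))
spare [ 0.51817766 -0.35855391  0.14902791  0.06470272] [-0.3, -0.5, 0.3, -1.8, 0.1, 0.6, 0.3, 0.6, 0.4, 0.5, -0.1, -0.4, 0.0, -0.1, 1.1, 1.0]
lid [ 0.77837351 -0.11495255  0.095     ]
clear jar base-ish [ 0.78296113 -0.11677058  0.        ]
box (array([0.60079358, 0.0013887 , 0.0305611 ]), np.float64(1.0001664386070388))
side: left front top edge corner [0.70384848 0.07129715 0.082     ] left back [ 0.71386804 -0.04281957  0.082     ]
[[ 0.70995077  0.06627251  0.03      ]
 [ 0.71355023 -0.0536735   0.03      ]
 [ 0.49364923 -0.06027251  0.03      ]
 [ 0.49004977  0.0596735   0.03      ]]
```

```bash
python3 - <<'E'
from h import *
from plant import robot
s=robot.sense()
goto(s,[.695,-.100,.20],toolrot(caserot(.045,0)))
goto(s,[.695,-.100,.036],toolrot(caserot(.045,0)))
E
```

```text
turn [-0.03 -0.08 -0.21] shift cm [ 10.31 -22.09  -2.93] rows>= 4.9
turn [-0.03 -0.08 -0.21] shift cm [ 10.31 -22.09 -19.33] rows>= 6.2
```

Call:
{"method": "play_rows", "body": {"increments": [[0, 0, 0, 2, -4, 0, 0], [0, 0, 0, 4, -8.5, 0, 0], [0, 0, 0, 6, -13, -1, 0], [0, 0, 0, 8.5, -18, -2, 0], [0, 0, 0, 10.2, -22, -4, 0], [0, 0, 0, 10.2, -22.1, -8, 0], [0, 0, 0, 10.2, -22.1, -10, 0], [0, 0, 0, 10.2, -22.1, -10, 0]]}}

```text
time_s: 11.85
tcp_pos: [0.6912, -0.0998, 0.1248]
tool_rot: [1.0, 0.024, -0.004, -0.002]
wrist_force: [-1.1, 0.4, 0.8]
width: 0.005
```

```bash
python3 - <<'E'
from h import *
from plant import robot
s=robot.sense();print(s["time_s"],s["tcp_pos"],s["width"],s["wrist_force"])
c=robot.read_camera("wrist"); cv2.imwrite("pics/w7.png",c["color"])
k=wristpose(s,c)
for z in (0.03,.082):print(proj(c,[[.7136,-.0537,z],[.697,-.054,z],[.68,-.0545,z]],**k).round(0).tolist())
E
```

```text
11.85 [ 0.69118832 -0.09984468  0.12480944] 0.005453986901953993 [-1.09894572  0.36049729  0.79939514]
[[257.0, 179.0], [257.0, 200.0], [258.0, 221.0]]
[[241.0, 201.0], [242.0, 228.0], [243.0, 253.0]]
```

View pics/w7.png

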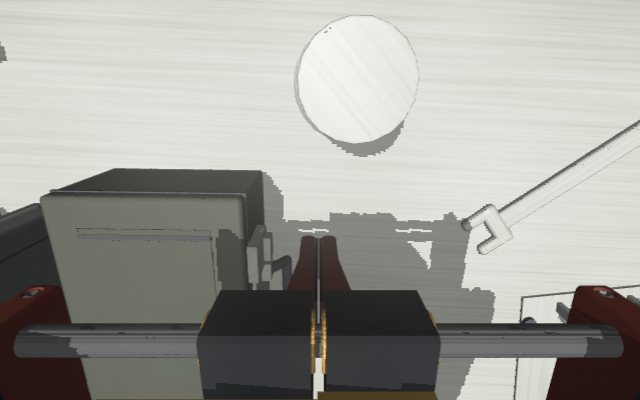

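```bash
python3 - <<'E'
from h import *
from plant import robot
s=robot.sense();c=robot.read_camera("wrist");k=wristpose(s,c);print(s["tcp_pos"],s["tool_rot"])
for uv in [(357,16),(357,143),(297,80),(418,80)]: print(at_z(c,uv,.095,**k).round(4))
for uv in [(245,195),(42,196)]: print(at_z(c,uv,.082,**k).round(4))
print(at_z(c,(263,171),.082,**k).round(4),at_z(c,(263,214),.03,**k).round(4))
E
```

```text
[ 0.69286919 -0.09971806  0.12748069] [ 0.99970578  0.02410209 -0.00241216 -0.00127706]
[ 0.8126 -0.1121  0.095 ]
[ 0.754  -0.1171  0.095 ]
[ 0.7832 -0.0851  0.095 ]
[ 0.7861 -0.1443  0.095 ]
[ 0.7186 -0.0556  0.082 ]
[0.712  0.0638 0.082 ]
[ 0.7336 -0.0662  0.082 ] [ 0.6873 -0.0577  0.03  ]
```

Call:
{"method": "play_rows", "body": {"increments": [[0, 0, 0, 0.3, 0, -3, 0], [0, 0, 0, 0.3, 0, -6, 0], [0, 0, 0, 0.3, 0, -8.5, 0], [0, 0, 0, 0.3, 0, -9.5, 0], [0, 0, 0, 0.3, 0, -9.5, 0], [0, 0, 0, 0.3, 0, -9.5, 0]]}}

```text
time_s: 12.55
tcp_pos: [0.6994, -0.1, 0.0376]
tool_rot: [1.0, 0.025, 0.002, -0.0]
wrist_force: [0.1, 0.2, -0.4]
width: 0.007
```

Call:
{"method": "play_rows", "body": {"increments": [[0, 0, 0, 0, 1, 0, 0], [0, 0, 0, 0, 2, 0, 0], [0, 0, 0, 0, 2.4, 0, 0], [0, 0, 0, 0, 2.4, 0, 0]]}}

```text
time_s: 12.95
tcp_pos: [0.6983, -0.0748, 0.0363]
tool_rot: [1.0, 0.025, 0.001, -0.0]
wrist_force: [-0.3, 0.1, -0.7]
width: 0.008
```

```bash
python3 - <<'E'
from h import *
from plant import robot
s=robot.sense();print(s["time_s"],s["tcp_pos"],s["width"],s["wrist_force"])
c=robot.read_camera("wrist"); cv2.imwrite("pics/w8.png",c["color"])
E
```

```text
12.95 [ 0.69826284 -0.07478726  0.03633695] 0.007841720717300405 [-0.28163441  0.14242693 -0.66635286]
```

View pics/w8.png

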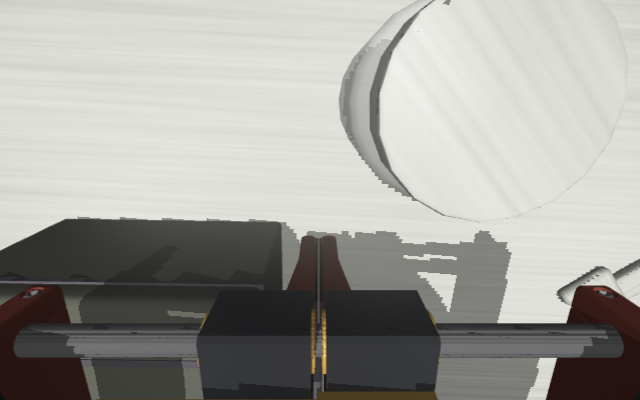

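Call:
{"method": "play_rows", "body": {"increments": [[0, 0, 0, 0, 0.3, 0, 0], [0, 0, 0, 0, 0.6, 0, 0], [0, 0, 0, 0, 0.9, 0, 0], [0, 0, 0, 0, 1.2, 0, 0], [0, 0, 0, 0, 1.2, 0, 0]]}}

```text
time_s: 13.5
tcp_pos: [0.6989, -0.0662, 0.0358]
tool_rot: [1.0, 0.024, 0.001, 0.001]
wrist_force: [1.5, -8.4, -2.0]
width: 0.005
```

Call:
{"method": "play_rows", "body": {"increments": [[0, 0, 0, 0, 0.3, 0, 0], [0, 0, 0, 0, 0.6, 0, 0], [0, 0, 0, 0, 0.9, 0, 0], [0, 0, 0, 0, 1.2, 0, 0], [0, 0, 0, 0, 1.2, 0, 0]]}}

```text
time_s: 14.0
tcp_pos: [0.7003, -0.0544, 0.036]
tool_rot: [1.0, 0.024, 0.003, 0.001]
wrist_force: [5.3, -7.6, -4.6]
width: 0.005
```

```bash
python3 - <<'E'
from h import *
from plant import robot
s=robot.sense();print(s["time_s"],s["tcp_pos"],s["width"],s["wrist_force"])
c=robot.read_camera("top"); crop(c["color"],160,360,140,260,4,"pics/t8.png")
E
```

```text
14.0 [ 0.70026975 -0.05441748  0.03600713] 0.005234810525851155 [ 5.30098666 -7.55674527 -4.63125705]
```

View pics/t8.png

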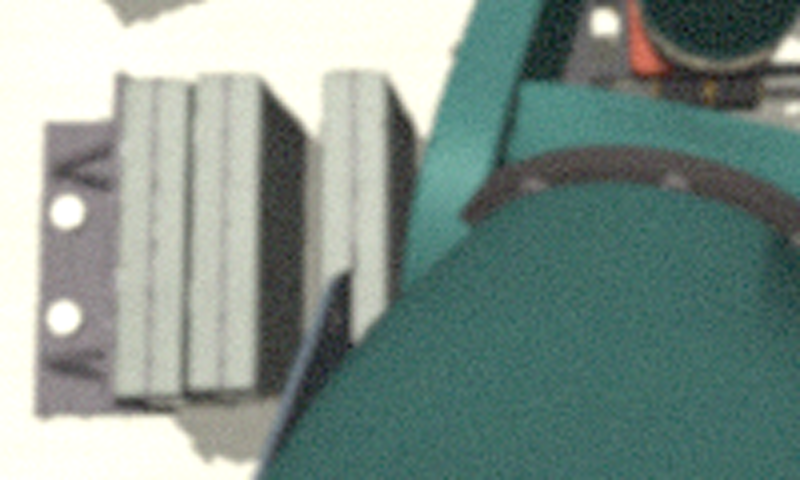

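Call:
{"method": "play_rows", "body": {"increments": [[0, 0, 0, 0, -2, 0, 0], [0, 0, 0, 0, -4, 1, 0], [0, 0, 0, 0, -4.5, 5, 0], [0, 0, 0, -2, -4.5, 9, 0], [0, 0, 0, -6, -4.5, 10, 0], [0, 0, 0, -10.5, -4.5, 10, 0], [0, 0, 0, -15, -4.5, 10, 0], [0, 0, 0, -18.5, -4.5, 10, 0], [0, 0, 0, -18.5, -4.5, 10, 0], [0, 0, 0, -18.5, -4.5, 10, 0]]}}

```text
time_s: 15.05
tcp_pos: [0.5131, -0.0982, 0.1368]
tool_rot: [1.0, 0.023, 0.001, -0.0]
wrist_force: [-0.1, -0.7, 0.3]
width: 0.005
```

```bash
python3 - <<'E'
from h import *
from plant import robot
s=robot.sense();print(s["time_s"],s["tcp_pos"],s["tool_rot"],s["wrist_force"])
c=robot.read_camera("wrist"); cv2.imwrite("pics/w9.png",c["color"])
c=robot.read_camera("top"); crop(c["color"],160,360,140,260,4,"pics/t9.png")
E
```

```text
15.05 [ 0.51311598 -0.09816095  0.13678573] [ 9.99722864e-01  2.34939953e-02  1.48360406e-03 -1.63365111e-04] [-0.07192073 -0.74740219  0.28980681]
```

View pics/w9.png

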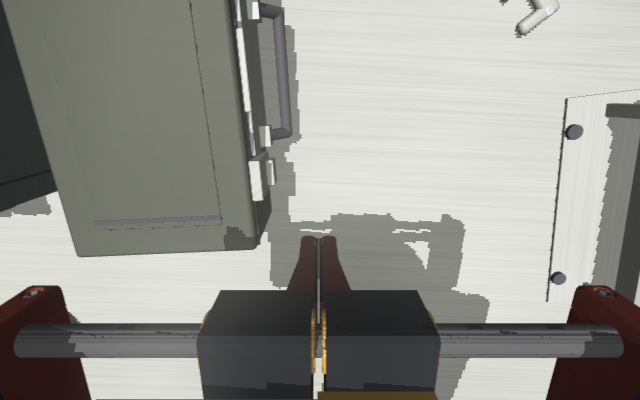

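View pics/t9.png

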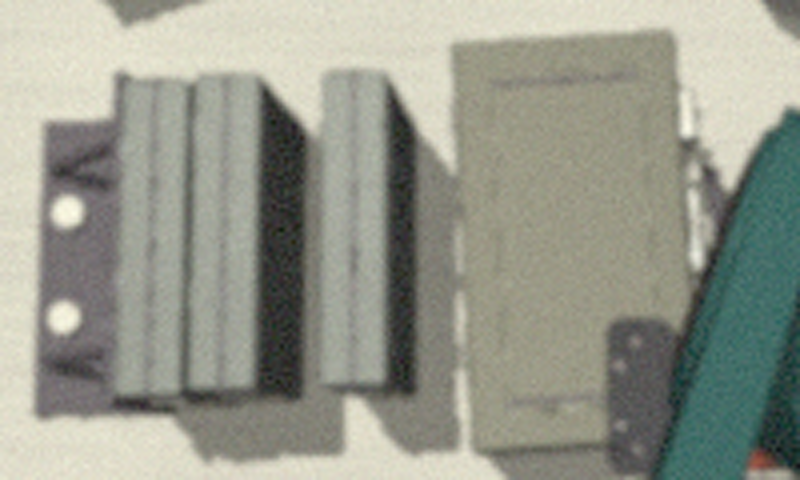

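```bash
python3 - <<'E' | tail -5
from fit import *
s=robot.sense();c=robot.read_camera("wrist");k=wristpose(s,c);print(s["tcp_pos"])
for uv in [(258,248),(80,256),(232,0)]: print(at_z(c,uv,.082,**k).round(4))
X=fix([(453,44),(671,31),(0,0),(474,450)],160,140,4,4)
r=least_squares(lambda p:(proj(T,boxpts(p,[.22,.12,.082],.041,sg))-X)[[0,1,3]].ravel(),[.6,0,.05]); print(r.x,r.fun.round(1))
E
```

```text
[ 0.51492607 -0.09771316  0.1361919 ]
[ 0.5028 -0.0596  0.082 ]
[0.4913 0.0565 0.082 ]
[ 0.6439 -0.0468  0.082 ]
[0.59956433 0.01056734 0.09786182] [-0.5 -0.5  0.8 -0.7 -0.2  1.1]
```

Call:
{"method": "play_rows", "body": {"increments": [[0, 0, 0, 0.1, 0, -3.5, 0], [0, 0, 0, 0.1, 0, -7, 0], [0, 0, 0, 0.1, 0, -9.5, 0], [0, 0, 0, 0.1, 0, -10, 0], [0, 0, 0, 0.1, 1, -10, 0], [0, 0, 0, 0.1, 2, -10, 0], [0, 0, 0, 0.1, 2.5, -10, 0], [0, 0, 0, 0.1, 2.9, -10, 0], [0, 0, 0, 0.1, 3.3, -10, 0], [0, 0, 0, 0.1, 3.7, -10, 0]]}}

```text
time_s: 16.3
tcp_pos: [0.5135, -0.0615, 0.0369]
tool_rot: [1.0, 0.026, 0.0, 0.001]
wrist_force: [-6.3, -15.0, 1.4]
width: 0.003
```

Call:
{"method": "play_rows", "body": {"increments": [[0, 0, 0, 0, 0.4, 0, 0], [0, 0, 0, 0, 0.8, 0, 0], [0, 0, 0, 0, 1.2, 0, 0], [0, 0, 0, 0, 1.6, 0, 0], [0, 0, 0, 0, 1.6, 0, 0]]}}

```text
time_s: 16.8
tcp_pos: [0.513, -0.045, 0.0368]
tool_rot: [1.0, 0.025, 0.0, 0.001]
wrist_force: [-6.2, -10.8, 0.9]
width: 0.008
```

```bash
python3 - <<'E'
from h import *
from plant import robot
s=robot.sense();print(s["time_s"],s["tcp_pos"],s["tool_rot"],s["wrist_force"])
c=robot.read_camera("wrist"); cv2.imwrite("pics/w10.png",c["color"])
c=robot.read_camera("top"); crop(c["color"],160,360,140,260,4,"pics/t10.png")
E
```

```text
16.8 [ 0.5129779  -0.04503718  0.03684378] [9.99676371e-01 2.54215571e-02 8.77917706e-05 9.43110222e-04] [ -6.21752763 -10.78286977   0.92485487]
```

View pics/w10.png

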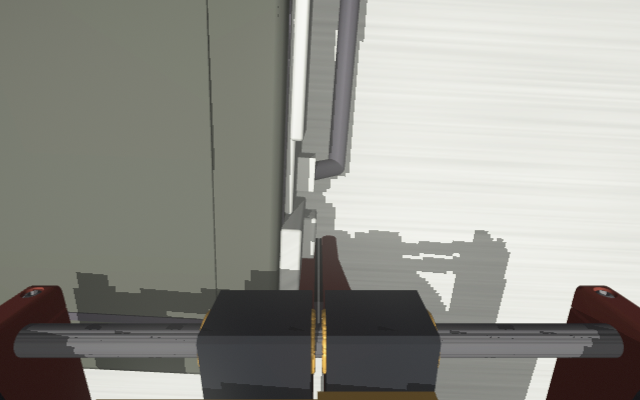

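View pics/t10.png

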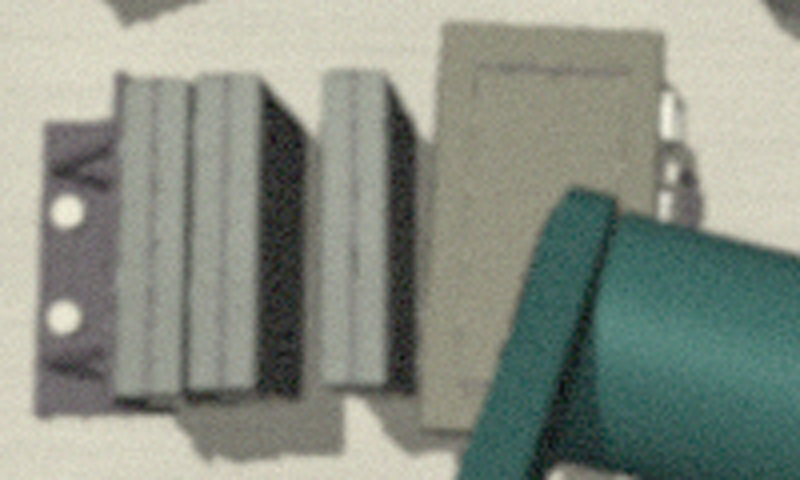

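```bash
python3 - <<'E' | tail -6
from fit import *
s=robot.sense();c=robot.read_camera("wrist");k=wristpose(s,c);print(s["tcp_pos"])
for z in (.05,.065,.075): print(at_z(c,(290,290),z,**k).round(4), at_z(c,(312,260),z,**k).round(4))
print("corner",at_z(c,(140,371),.082,**k).round(4))
X=fix([(443,23),(663,32),(0,0),(420,430)],160,140,4,4)
r=least_squares(lambda p:(proj(T,boxpts(p,[.22,.12,.082],.041,sg))-X)[[0,1,3]].ravel(),[.6,0,.05]); print(r.x,r.fun.round(1))
E
```

```text
[ 0.51301988 -0.04504793  0.03684765]
[ 0.5145 -0.0328  0.05  ] [ 0.5298 -0.0418  0.05  ]
[ 0.5244 -0.0338  0.065 ] [ 0.5378 -0.0417  0.065 ]
[ 0.5309 -0.0344  0.075 ] [ 0.5431 -0.0416  0.075 ]
corner [0.4993 0.0182 0.082 ]
[ 0.60397357  0.02715065 -0.00692502] [-0.3 -0.5  0.6 -0.4 -0.2  0.8]
```

Call:
{"method": "play_rows", "body": {"increments": [[0, 0, 0, 0, -2, 0, 0], [0, 0, 0, 0, -3.5, 1, 0], [0, 0, 0, 0, -4, 5, 0], [0, 0, 0, 2, -4, 9, 0], [0, 0, 0, 6.5, -4, 10, 0], [0, 0, 0, 11, -4, 10, 0], [0, 0, 0, 15.5, -4, 10, 0], [0, 0, 0, 18.5, -4, 10, 0], [0, 0, 0, 18.5, -4, 7, 0], [0, 0, 0, 18.5, -4, 3.5, 0], [0, 0, 0, 18.5, -4, 0.5, 0], [0, 0, 0, 18.5, -4, 0, 0]]}}

```text
time_s: 18.25
tcp_pos: [0.6967, -0.0834, 0.0334]
tool_rot: [1.0, 0.024, -0.002, -0.001]
wrist_force: [-0.6, -1.4, 0.4]
width: 0.005
```

```bash
python3 - <<'E'
from h import *
from plant import robot
s=robot.sense();print(s["time_s"],s["tcp_pos"],s["tool_rot"],s["wrist_force"])
c=robot.read_camera("wrist"); cv2.imwrite("pics/w11.png",c["color"])
E
```

```text
18.25 [ 0.69669786 -0.08339552  0.0334304 ] [ 0.99970115  0.02435145 -0.00186604 -0.0010634 ] [-0.55147311 -1.36416468  0.42897678]
```

View pics/w11.png

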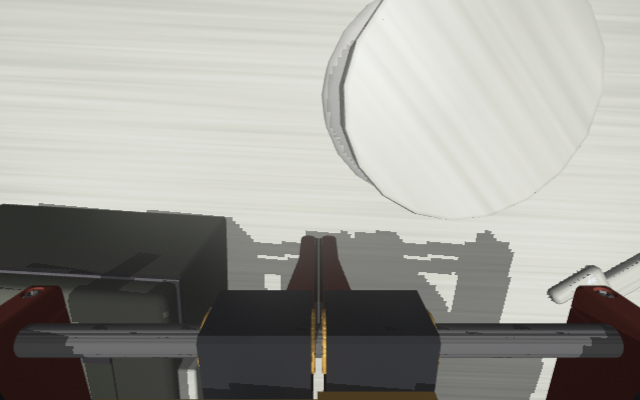

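Call:
{"method": "play_rows", "body": {"increments": [[0, 0, 0, 0.2, 1.2, 0.1, 0], [0, 0, 0, 0.2, 2.4, 0.1, 0], [0, 0, 0, 0.2, 3.2, 0.1, 0], [0, 0, 0, 0.2, 3.6, 0.1, 0], [0, 0, 0, 0.2, 4.0, 0.1, 0], [0, 0, 0, 0.2, 4.4, 0.1, 0], [0, 0, 0, 0.2, 4.8, 0.1, 0], [0, 0, 0, 0.2, 5.2, 0.1, 0], [0, 0, 0, 0.2, 5.6, 0.1, 0]]}}

```text
time_s: 19.2
tcp_pos: [0.7047, -0.0314, 0.0388]
tool_rot: [1.0, 0.024, 0.004, 0.002]
wrist_force: [4.9, -11.8, -1.7]
width: 0.004
```

Call:
{"method": "play_rows", "body": {"increments": [[0, 0, 0, 0, 0.4, 0, 0], [0, 0, 0, 0, 0.8, 0, 0], [0, 0, 0, 0, 1, 0, 0], [0, 0, 0, 0, 1, 0, 0]]}}

```text
time_s: 19.6
tcp_pos: [0.7052, -0.0212, 0.0387]
tool_rot: [1.0, 0.025, 0.005, 0.002]
wrist_force: [6.5, -11.6, -0.7]
width: 0.008
```

```bash
python3 - <<'E'
from h import *
from plant import robot
s=robot.sense();print(s["time_s"],s["tcp_pos"],s["tool_rot"],s["wrist_force"])
c=robot.read_camera("wrist"); cv2.imwrite("pics/w12.png",c["color"])
c=robot.read_camera("side"); crop(c["color"],220,370,170,300,4,"pics/s12.png")
E
```

```text
19.6 [ 0.70518031 -0.02121215  0.03871513] [0.99968145 0.02467691 0.00478131 0.00227875] [  6.46218736 -11.59435662  -0.65079256]
```

View pics/w12.png

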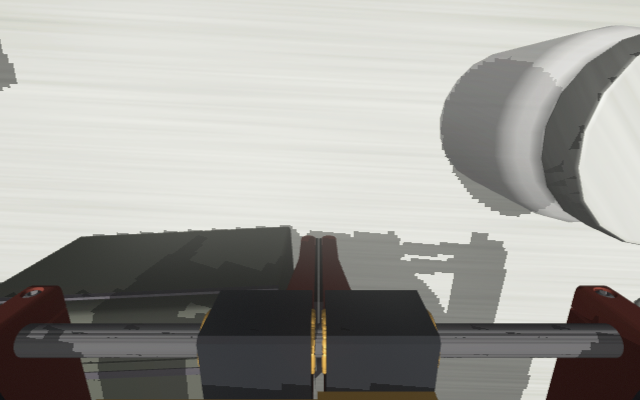

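View pics/s12.png

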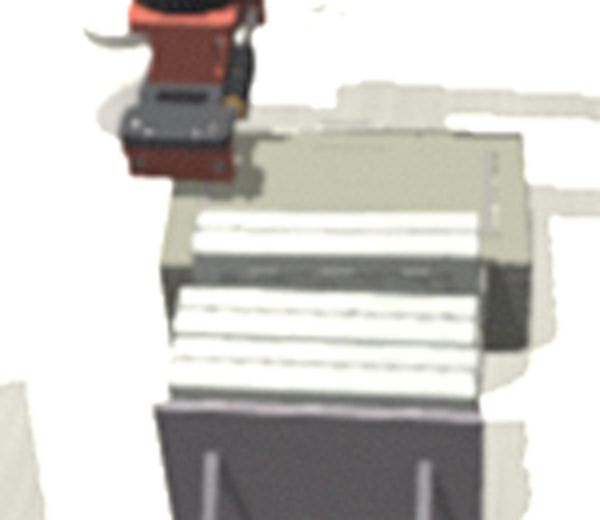

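Call:
{"method": "play_rows", "body": {"increments": [[0, 0, 0, 0, -2, 0, 0], [0, 0, 0, 0, -4, 1, 0], [0, 0, 0, 0, -6, 5, 0], [0, 0, 0, -2, -6, 9, 0], [0, 0, 0, -6.5, -6, 10, 0], [0, 0, 0, -11, -6, 10, 0], [0, 0, 0, -15.5, -6, 10, 0], [0, 0, 0, -18.5, -6, 10, 0], [0, 0, 0, -18.5, -6, 10, 0], [0, 0, 0, -18.5, -6, 10, 0]]}}

```text
time_s: 20.7
tcp_pos: [0.5163, -0.0788, 0.1378]
tool_rot: [1.0, 0.024, 0.002, -0.0]
wrist_force: [0.4, 1.0, -0.1]
width: 0.004
```

```bash
python3 - <<'E'
from h import *
from plant import robot
s=robot.sense();print(s["time_s"],s["tcp_pos"],s["tool_rot"],s["wrist_force"])
c=robot.read_camera("wrist"); cv2.imwrite("pics/w13.png",c["color"])
c=robot.read_camera("top"); crop(c["color"],160,360,140,260,4,"pics/t13.png")
E
```

```text
20.7 [ 0.51625091 -0.07881105  0.13780446] [ 9.99715819e-01  2.37897785e-02  1.51402764e-03 -1.88411405e-04] [ 0.35493636  0.98650735 -0.09396328]
```

View pics/w13.png

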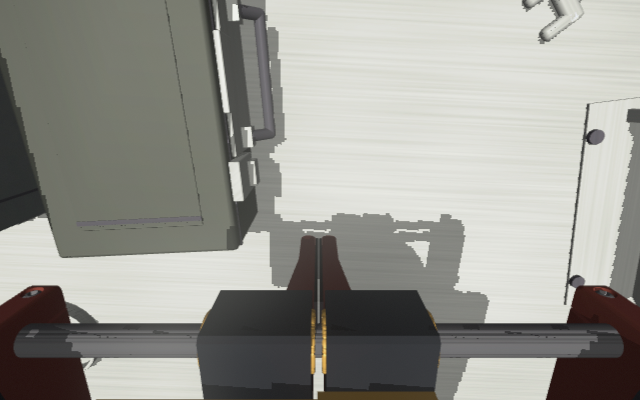

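View pics/t13.png

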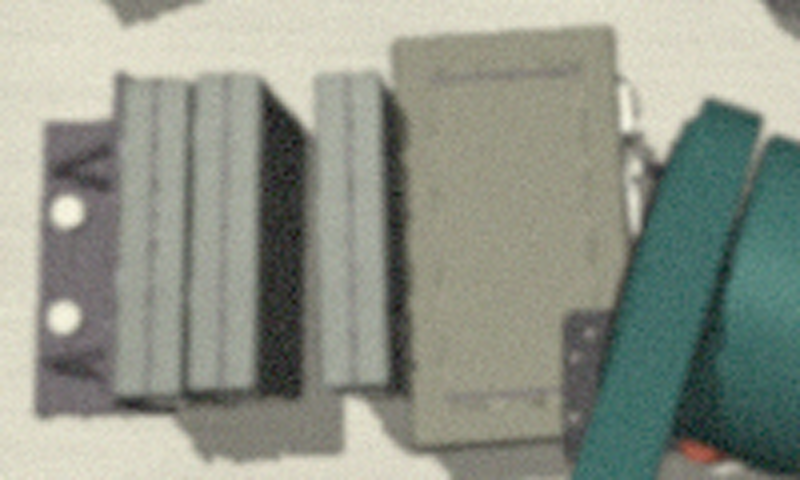

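Call:
{"method": "play_rows", "body": {"increments": [[0, 0, 0, 0, 0, -3.5, 0], [0, 0, 0, 0, 0, -7, 0], [0, 0, 0, 0, 0, -9.5, 0], [0, 0, 0, 0, 0, -10.2, 0], [0, 0, 0, 0, 1.2, -10.2, 0], [0, 0, 0, 0, 2.4, -10.2, 0], [0, 0, 0, 0, 3.2, -10.2, 0], [0, 0, 0, 0, 3.6, -10.2, 0], [0, 0, 0, 0, 4.0, -10.2, 0], [0, 0, 0, 0, 4.4, -10.2, 0]]}}

```text
time_s: 21.8
tcp_pos: [0.5162, -0.0361, 0.0359]
tool_rot: [1.0, 0.026, 0.001, 0.002]
wrist_force: [-5.5, -20.2, 4.8]
width: 0.003
```

Call:
{"method": "play_rows", "body": {"increments": [[0, 0, 0, 0, 0.4, 0, 0], [0, 0, 0, 0, 0.8, 0, 0], [0, 0, 0, 0, 1.2, 0, 0], [0, 0, 0, 0, 1.6, 0, 0], [0, 0, 0, 0, 2.0, 0, 0], [0, 0, 0, 0, 2.0, 0, 0]]}}

```text
time_s: 22.4
tcp_pos: [0.5149, -0.0165, 0.0358]
tool_rot: [1.0, 0.025, -0.0, 0.002]
wrist_force: [-6.9, -17.6, 6.8]
width: 0.007
```

```bash
python3 - <<'E'
from h import *
from plant import robot
s=robot.sense();print(s["time_s"],s["tcp_pos"],s["tool_rot"],s["wrist_force"])
c=robot.read_camera("wrist"); cv2.imwrite("pics/w14.png",c["color"])
c=robot.read_camera("top"); crop(c["color"],160,360,140,260,4,"pics/t14.png")
E
```

```text
22.4 [ 0.51487564 -0.01650413  0.03576091] [ 9.99675226e-01  2.54299523e-02 -1.02499677e-04  1.65835139e-03] [ -6.92230041 -17.55538292   6.78488854]
```

View pics/w14.png

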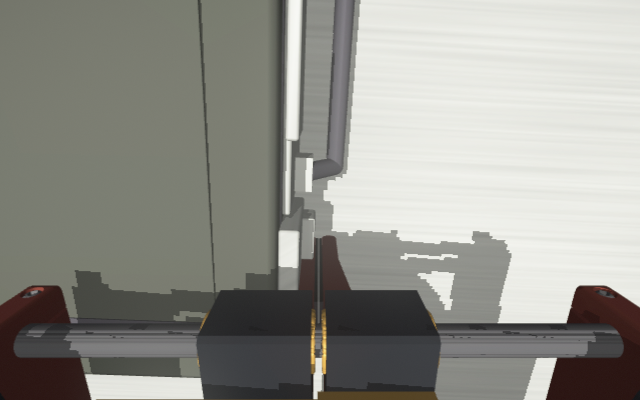

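View pics/t14.png

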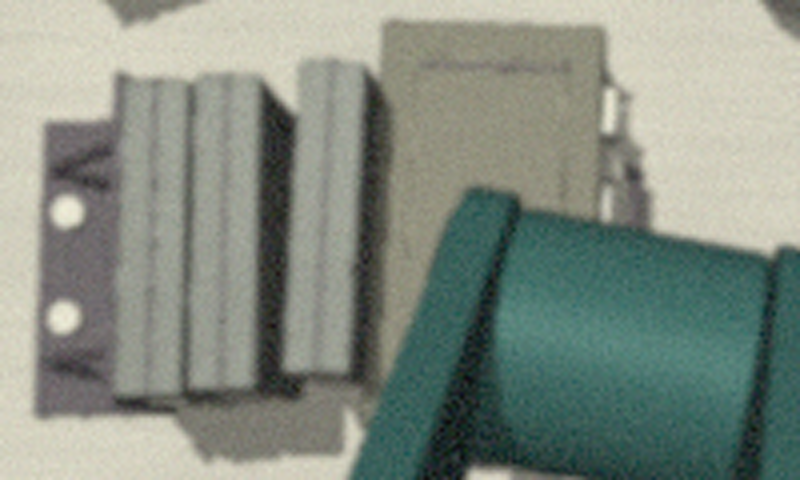

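```bash
cat > tf.py <<'E'
from fit import *
def tfit(c3,idx):
    X=np.zeros((4,2)); X[idx]=fix(c3,160,140,4,4)
    r=least_squares(lambda p:(proj(T,boxpts(p,[.22,.12,.082],.041,sg))-X)[idx].ravel(),[.6,0,.05]); print("BOX",r.x.round(4),r.fun.round(1))
    print("back corners far,near",boxpts(r.x,[.22,.12,.06],.0,[[1,-1,1],[-1,-1,1]]).round(4).tolist(),"front",boxpts(r.x,[.22,.12,.06],.0,[[1,1,1],[-1,1,1]]).round(4).tolist())
def cfit(c4):
    print("CASE",fit(fix(c4,160,140,4,4),T,[.16,.034,.125],.0625,[.6,.12,0]))
E
python3 - <<'E' | tail -3
from tf import *
tfit([(384,22),(605,28)],[0,1])
cfit([(301,61),(367,64),(351,374),(284,372)])
E
```

```text
BOX [0.6033 0.0572 0.0074] [-0.4 -0.   0.4  0. ]
back corners far,near [[0.7137, -0.002, 0.03], [0.4937, -0.0036, 0.03]] front [[0.7128, 0.118, 0.03], [0.4928, 0.1164, 0.03]]
CASE (array([0.600117  , 0.13417253, 0.00428657]), np.float64(0.8472260885545779))
```

Call:
{"method": "play_rows", "body": {"increments": [[0, 0, 0, 0, -2, 0, 0], [0, 0, 0, 0, -4, 1, 0], [0, 0, 0, 0, -4.5, 5, 0], [0, 0, 0, 2, -4.5, 9, 0], [0, 0, 0, 6.5, -4.5, 10, 0], [0, 0, 0, 11, -4.5, 10, 0], [0, 0, 0, 15.5, -4.5, 10, 0], [0, 0, 0, 18.4, -4.5, 10, 0], [0, 0, 0, 18.4, -4.5, 7, 0], [0, 0, 0, 18.4, -4.5, 3.5, 0], [0, 0, 0, 18.4, -4.5, 0.8, 0], [0, 0, 0, 18.4, -4.5, 0.3, 0]]}}

```text
time_s: 23.8
tcp_pos: [0.6975, -0.0582, 0.0347]
tool_rot: [1.0, 0.024, -0.002, -0.001]
wrist_force: [-0.8, 0.6, -0.4]
width: 0.007
```

Call:
{"method": "play_rows", "body": {"increments": [[0, 0, 0, 0, 1.2, 0, 0], [0, 0, 0, 0, 2.4, 0, 0], [0, 0, 0, 0, 3.6, 0, 0], [0, 0, 0, 0, 4.2, 0, 0], [0, 0, 0, 0, 4.5, 0, 0]]}}

```text
time_s: 24.3
tcp_pos: [0.7012, -0.0151, 0.0396]
tool_rot: [1.0, 0.025, 0.002, 0.002]
wrist_force: [-2.1, -16.0, 3.8]
width: 0.006
```

Call:
{"method": "play_rows", "body": {"increments": [[0, 0, 0, 0, 0.4, 0, 0], [0, 0, 0, 0, 0.8, 0, 0], [0, 0, 0, 0, 1.2, 0, 0], [0, 0, 0, 0, 1.4, 0, 0], [0, 0, 0, 0, 1.4, 0, 0]]}}

```text
time_s: 24.8
tcp_pos: [0.704, -0.003, 0.0397]
tool_rot: [1.0, 0.025, 0.005, 0.002]
wrist_force: [6.3, -10.8, -3.3]
width: 0.005
```

```bash
python3 - <<'E'
from h import *
from plant import robot
s=robot.sense();print(s["time_s"],s["tcp_pos"],s["tool_rot"],s["wrist_force"])
c=robot.read_camera("wrist"); cv2.imwrite("pics/w15.png",c["color"])
c=robot.read_camera("side"); crop(c["color"],220,370,170,300,4,"pics/s15.png")
E
```

```text
24.8 [ 0.70401451 -0.00302254  0.03972713] [0.99968276 0.02465468 0.00465188 0.00221184] [  6.2636367  -10.77917374  -3.3327525 ]
```

View pics/w15.png

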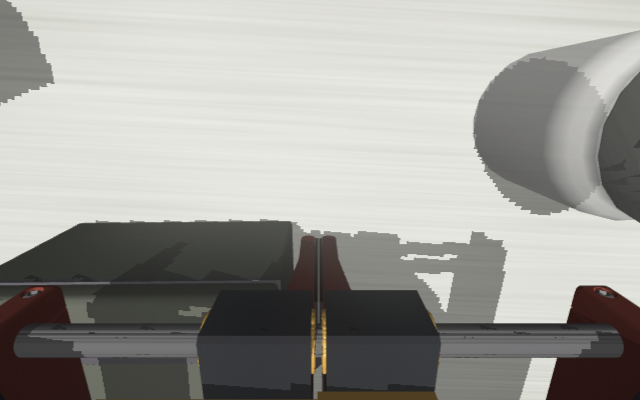

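View pics/s15.png

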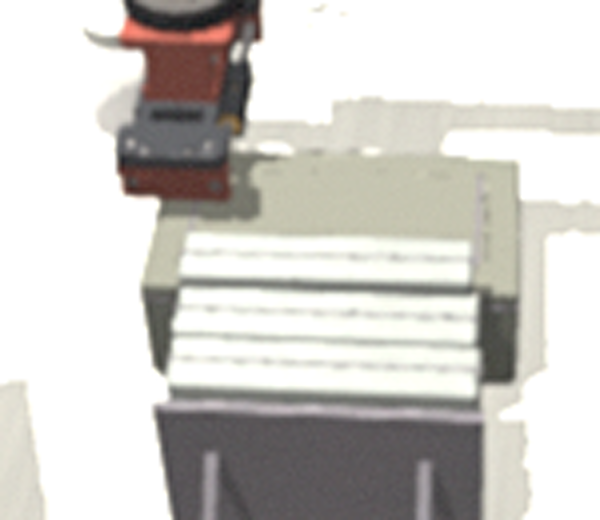

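Call:
{"method": "play_rows", "body": {"increments": [[0, 0, 0, 0, -2, 0, 0], [0, 0, 0, 0, -4, 1, 0], [0, 0, 0, 0, -5.5, 5, 0], [0, 0, 0, -2, -5.5, 9, 0], [0, 0, 0, -6.5, -5.5, 10, 0], [0, 0, 0, -11, -5.5, 10, 0], [0, 0, 0, -15.5, -5.5, 10, 0], [0, 0, 0, -18.3, -5.5, 10, 0], [0, 0, 0, -18.3, -5.5, 10, 0], [0, 0, 0, -18.3, -5.5, 10, 0]]}}

```text
time_s: 25.9
tcp_pos: [0.5174, -0.0558, 0.1389]
tool_rot: [1.0, 0.024, 0.002, -0.0]
wrist_force: [0.0, 0.1, -0.1]
width: 0.004
```

```bash
python3 - <<'E'
from h import *
from plant import robot
s=robot.sense();print(s["time_s"],s["tcp_pos"],s["tool_rot"],s["wrist_force"])
c=robot.read_camera("wrist"); cv2.imwrite("pics/w16.png",c["color"])
c=robot.read_camera("top"); crop(c["color"],160,360,140,260,4,"pics/t16.png")
E
```

```text
25.9 [ 0.5173782  -0.05575457  0.13892489] [ 9.99714171e-01  2.38483394e-02  1.67279968e-03 -1.86436504e-04] [ 0.03867152  0.14536297 -0.11542966]
```

View pics/w16.png

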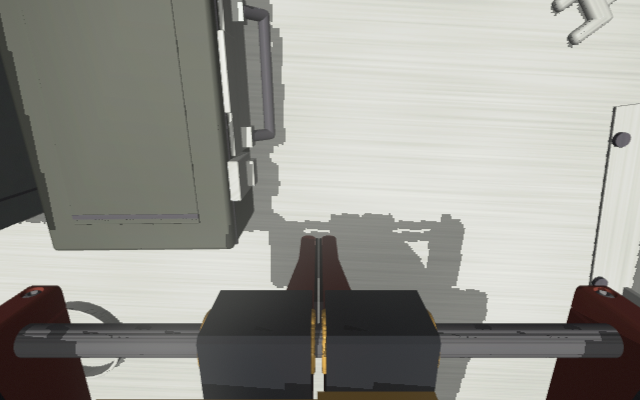

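View pics/t16.png

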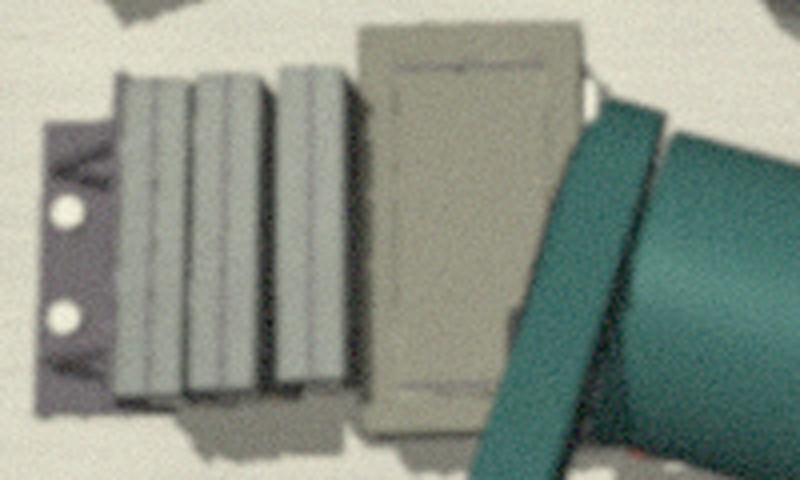

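```bash
python3 - <<'E' | tail -4
from tf import *
tfit([(359,28),(580,22),(365,437)],[0,1,3])
cfit([(280,66),(344,68),(342,379),(277,381)])
E
```

```text
spare [ 0.51817766 -0.35855391  0.14902791  0.06470272] [-0.3, -0.5, 0.3, -1.8, 0.1, 0.6, 0.3, 0.6, 0.4, 0.5, -0.1, -0.4, 0.0, -0.1, 1.1, 1.0]
BOX [0.6039 0.0637 0.0681] [-0.3 -0.3  0.5 -0.5 -0.2  0.7]
back corners far,near [[0.7178, 0.0113, 0.03], [0.4983, -0.0037, 0.03]] front [[0.7096, 0.131, 0.03], [0.4901, 0.116, 0.03]]
CASE (array([0.59695175, 0.14150252, 0.04945851]), np.float64(0.8320293934795302))
```

Call:
{"method": "play_rows", "body": {"increments": [[0, 0, 0, -0.2, 0, -3.5, 0], [0, 0, 0, -0.2, 0, -7, 0], [0, 0, 0, -0.2, 0, -9.5, 0], [0, 0, 0, -0.2, 0, -10.2, 0], [0, 0, 0, -0.2, 1.2, -10.2, 0], [0, 0, 0, -0.2, 2.4, -10.2, 0], [0, 0, 0, -0.2, 3.3, -10.2, 0], [0, 0, 0, -0.2, 3.7, -10.2, 0], [0, 0, 0, -0.2, 4.0, -10.2, 0], [0, 0, 0, -0.2, 4.3, -10.2, 0], [0, 0, 0, -0.2, 4.6, -10.2, 0]]}}

```text
time_s: 27.2
tcp_pos: [0.5153, -0.0118, 0.0367]
tool_rot: [1.0, 0.026, 0.001, 0.002]
wrist_force: [-5.4, -20.5, 6.4]
width: 0.007
```

Call:
{"method": "play_rows", "body": {"increments": [[0, 0, 0, 0, 0.3, 0, 0], [0, 0, 0, 0, 0.6, 0, 0], [0, 0, 0, 0, 0.9, 0, 0], [0, 0, 0, 0, 0.9, 0, 0]]}}

```text
time_s: 27.6
tcp_pos: [0.5142, -0.0032, 0.0366]
tool_rot: [1.0, 0.025, 0.0, 0.002]
wrist_force: [-6.1, -18.8, 8.6]
width: 0.004
```

```bash
python3 - <<'E'
from h import *
from plant import robot
s=robot.sense();print(s["time_s"],s["tcp_pos"],s["tool_rot"],s["wrist_force"])
c=robot.read_camera("top"); crop(c["color"],160,360,140,260,4,"pics/t17.png")
E
```

```text
27.6 [ 0.51423367 -0.00319652  0.03663539] [9.99677293e-01 2.53300411e-02 6.64826101e-05 1.92204057e-03] [ -6.11604883 -18.80159973   8.58199896]
```

View pics/t17.png

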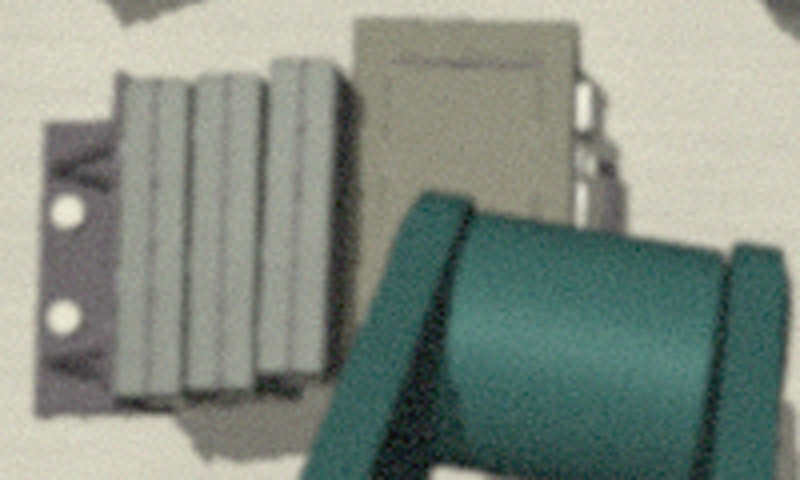

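Call:
{"method": "play_rows", "body": {"increments": [[0, 0, 0, 0, -2, 0, 0], [0, 0, 0, 0, -4, 1, 0], [0, 0, 0, 0, -4.5, 5, 0], [0, 0, 0, 2, -4.5, 9, 0], [0, 0, 0, 6.5, -4.5, 10, 0], [0, 0, 0, 11, -4.5, 10, 0], [0, 0, 0, 15.5, -4.5, 10, 0], [0, 0, 0, 18.5, -4.5, 10, 0], [0, 0, 0, 18.5, -4.5, 7, 0], [0, 0, 0, 18.5, -4.5, 3.5, 0], [0, 0, 0, 18.5, -4.5, 0.8, 0], [0, 0, 0, 18.5, -4.5, 0.2, 0]]}}

```text
time_s: 28.85
tcp_pos: [0.6974, -0.0447, 0.0344]
tool_rot: [1.0, 0.024, -0.002, -0.001]
wrist_force: [-0.3, -0.2, -0.2]
width: 0.006
```

Call:
{"method": "play_rows", "body": {"increments": [[0, 0, 0, 0, 1.2, 0, 0], [0, 0, 0, 0, 2.4, 0, 0], [0, 0, 0, 0, 3.6, 0, 0], [0, 0, 0, 0, 4.1, 0, 0], [0, 0, 0, 0, 4.4, 0, 0], [0, 0, 0, 0, 4.7, 0, 0]]}}

```text
time_s: 29.45
tcp_pos: [0.701, -0.0004, 0.0393]
tool_rot: [1.0, 0.025, 0.002, 0.002]
wrist_force: [-2.4, -17.4, 4.9]
width: 0.007
```

Call:
{"method": "play_rows", "body": {"increments": [[0, 0, 0, 0, 0.2, 0, 0], [0, 0, 0, 0, 0.4, 0, 0], [0, 0, 0, 0, 0.6, 0, 0], [0, 0, 0, 0, 0.6, 0, 0]]}}

```text
time_s: 29.85
tcp_pos: [0.7025, 0.0037, 0.0394]
tool_rot: [1.0, 0.024, 0.003, 0.003]
wrist_force: [1.1, -14.3, 0.2]
width: 0.005
```

Call:
{"method": "play_rows", "body": {"increments": [[0, 0, 0, 0, 0.2, 0, 0], [0, 0, 0, 0, 0.4, 0, 0], [0, 0, 0, 0, 0.4, 0, 0]]}}

```text
time_s: 30.15
tcp_pos: [0.7038, 0.007, 0.0395]
tool_rot: [1.0, 0.024, 0.004, 0.003]
wrist_force: [5.3, -17.0, -0.3]
width: 0.006
```

```bash
python3 - <<'E'
from h import *
from plant import robot
s=robot.sense();print(s["time_s"],s["tcp_pos"],s["tool_rot"],s["wrist_force"])
c=robot.read_camera("side"); crop(c["color"],220,370,170,300,4,"pics/s18.png")
c=robot.read_camera("top"); crop(c["color"],160,360,140,260,4,"pics/t18.png")
E
```

```text
30.15 [0.70377839 0.00698336 0.03948676] [0.99969026 0.02433766 0.00424572 0.00300763] [  5.33598495 -17.01552435  -0.302286  ]
```

View pics/s18.png

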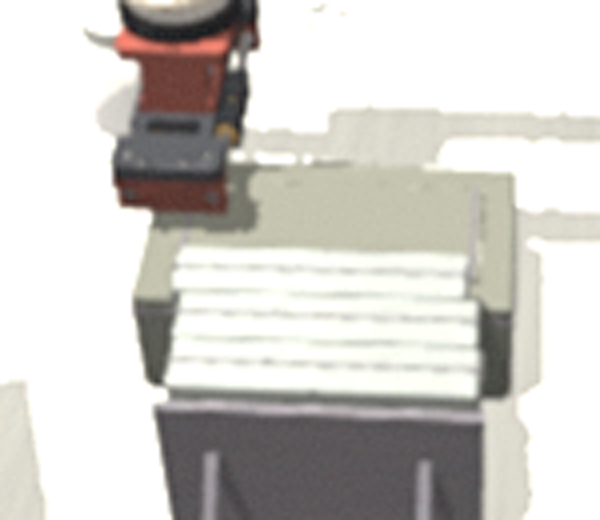

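View pics/t18.png

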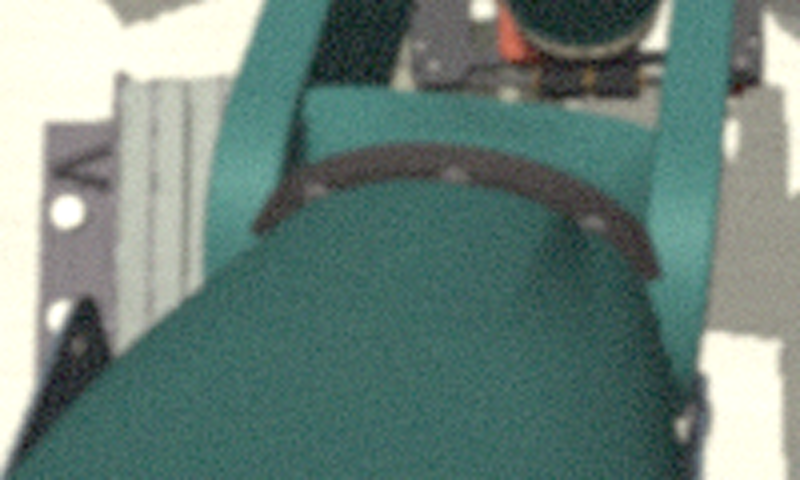

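Call:
{"method": "play_rows", "body": {"increments": [[0, 0, 0, 0, 0.2, 0, 0], [0, 0, 0, 0, 0.3, 0, 0], [0, 0, 0, 0, 0.3, 0, 0]]}}

```text
time_s: 30.55
tcp_pos: [0.7042, 0.008, 0.0396]
tool_rot: [1.0, 0.024, 0.005, 0.004]
wrist_force: [5.4, -24.0, -1.2]
width: 0.004
```

Call:
{"method": "play_rows", "body": {"increments": [[0, 0, 0, 0, 0.1, 0, 0], [0, 0, 0, 0, 0.2, 0, 0], [0, 0, 0, 0, 0.2, 0, 0]]}}

```text
time_s: 30.85
tcp_pos: [0.7042, 0.008, 0.0396]
tool_rot: [1.0, 0.025, 0.004, 0.005]
wrist_force: [5.8, -30.3, -0.7]
width: 0.003
```

Call:
{"method": "play_rows", "body": {"increments": [[0, 0, 0, 0, -2, 0, 0], [0, 0, 0, 0, -4, 1, 0], [0, 0, 0, 0, -5.5, 5, 0], [0, 0, 0, -2, -5.5, 9, 0], [0, 0, 0, -6.5, -5.5, 10, 0], [0, 0, 0, -11, -5.5, 10, 0], [0, 0, 0, -15.5, -5.5, 10, 0], [0, 0, 0, -18.3, -5.5, 10, 0], [0, 0, 0, -18.3, -5.5, 10, 0], [0, 0, 0, -18.3, -5.5, 10, 0]]}}

```text
time_s: 31.85
tcp_pos: [0.5175, -0.0383, 0.1388]
tool_rot: [1.0, 0.024, 0.002, -0.0]
wrist_force: [0.4, 0.0, -0.5]
width: 0.004
```

```bash
python3 - <<'E'
from h import *
from plant import robot
s=robot.sense();print(s["time_s"],s["tcp_pos"],s["tool_rot"],s["wrist_force"])
c=robot.read_camera("wrist"); cv2.imwrite("pics/w19.png",c["color"])
c=robot.read_camera("top"); crop(c["color"],160,360,140,260,4,"pics/t19.png")
E
```

```text
31.85 [ 0.51748755 -0.03828231  0.13883795] [ 9.99708108e-01  2.40977286e-02  1.70325720e-03 -3.11053565e-04] [ 0.42655827  0.00051378 -0.49346882]
```

View pics/w19.png

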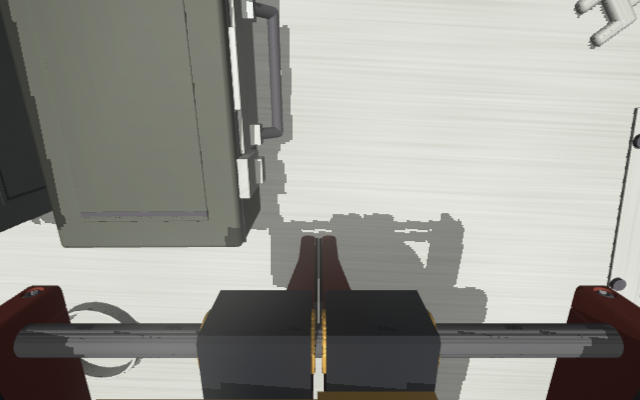

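View pics/t19.png

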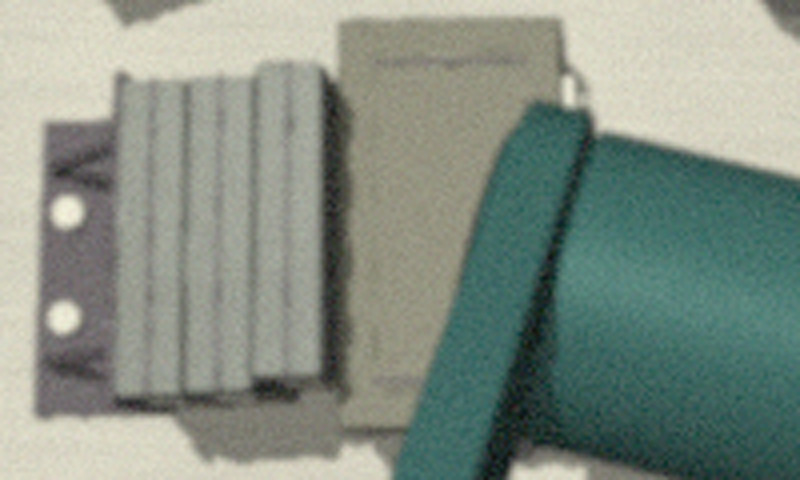

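Call:
{"method": "play_rows", "body": {"increments": [[0, 0, 0, -0.2, 0, -3.5, 0], [0, 0, 0, -0.2, 0, -7, 0], [0, 0, 0, -0.2, 0, -9.5, 0], [0, 0, 0, -0.2, 0, -10.2, 0], [0, 0, 0, -0.2, 1.2, -10.2, 0], [0, 0, 0, -0.2, 2.4, -10.2, 0], [0, 0, 0, -0.2, 3.0, -10.2, 0], [0, 0, 0, -0.2, 3.3, -10.2, 0], [0, 0, 0, -0.2, 3.5, -10.2, 0], [0, 0, 0, -0.2, 3.7, -10.2, 0], [0, 0, 0, -0.2, 3.7, -10.2, 0]]}}

```text
time_s: 33.05
tcp_pos: [0.5158, -0.0026, 0.0367]
tool_rot: [1.0, 0.025, 0.002, 0.001]
wrist_force: [-1.6, -9.5, 4.5]
width: 0.006
```

Call:
{"method": "play_rows", "body": {"increments": [[0, 0, 0, 0, 0.15, 0, 0], [0, 0, 0, 0, 0.3, 0, 0], [0, 0, 0, 0, 0.3, 0, 0]]}}

```text
time_s: 33.35
tcp_pos: [0.5157, -0.0022, 0.0368]
tool_rot: [1.0, 0.026, 0.001, 0.003]
wrist_force: [-3.6, -24.2, 4.3]
width: 0.003
```

Call:
{"method": "play_rows", "body": {"increments": [[0, 0, 0, 0, 0.15, 0, 0], [0, 0, 0, 0, 0.15, 0, 0], [0, 0, 0, 0, 0.15, 0, 0]]}}

```text
time_s: 33.65
tcp_pos: [0.5155, -0.0019, 0.0368]
tool_rot: [1.0, 0.026, 0.001, 0.003]
wrist_force: [-4.6, -31.5, 5.5]
width: 0.006
```

```bash
python3 - <<'E'
from h import *
from plant import robot
s=robot.sense();print(s["time_s"],s["tcp_pos"],s["tool_rot"],s["wrist_force"])
c=robot.read_camera("side"); crop(c["color"],230,360,180,290,6,"pics/s20.png")
E
```

```text
33.65 [ 0.51545217 -0.00189916  0.03680487] [0.99966162 0.02578035 0.00102998 0.00331166] [ -4.5916603  -31.53856515   5.49676841]
```

View pics/s20.png

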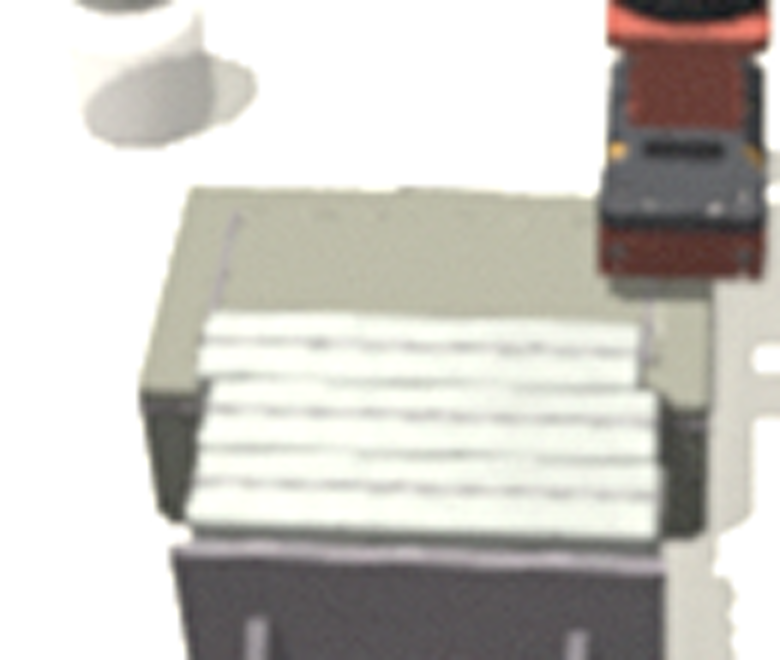

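Call:
{"method": "play_rows", "body": {"increments": [[0, 0, 0, 0, -1, 0, 0], [0, 0, 0, 0, -3, 0, 0], [0, 0, 0, 0, -5, 1, 0], [0, 0, 0, 0, -6, 5, 0], [0, 0, 0, 0, -10, 9, 0], [0, 0, 0, 0, -14, 13, 0], [0, 0, 0, -2, -18, 16, 0], [0, 0, 0, -4, -22, 18, 0], [0, 0, 0, -6, -26, 18, 0], [0, 0, 0, -8, -30, 18, 0], [0, 0, 0, -8, -30, 18, 0]]}}

```text
time_s: 34.8
tcp_pos: [0.4333, -0.3016, 0.2169]
tool_rot: [1.0, 0.022, 0.001, 0.001]
wrist_force: [-0.2, 0.2, 0.0]
width: 0.002
```

```bash
python3 - <<'E'
from h import *
from plant import robot
s=robot.sense();print(s["time_s"],s["tcp_pos"],s["wrist_force"])
c=robot.read_camera("top"); crop(c["color"],160,360,140,260,4,"pics/t21.png")
crop(c["color"],180,280,145,260,5.2,"pics/t21b.png")
c=robot.read_camera("side"); crop(c["color"],230,360,180,290,6,"pics/s21.png")
E
```

```text
34.8 [ 0.43330451 -0.3016416   0.21688263] [-0.19509671  0.22403701  0.0062175 ]
```

View pics/t21.png

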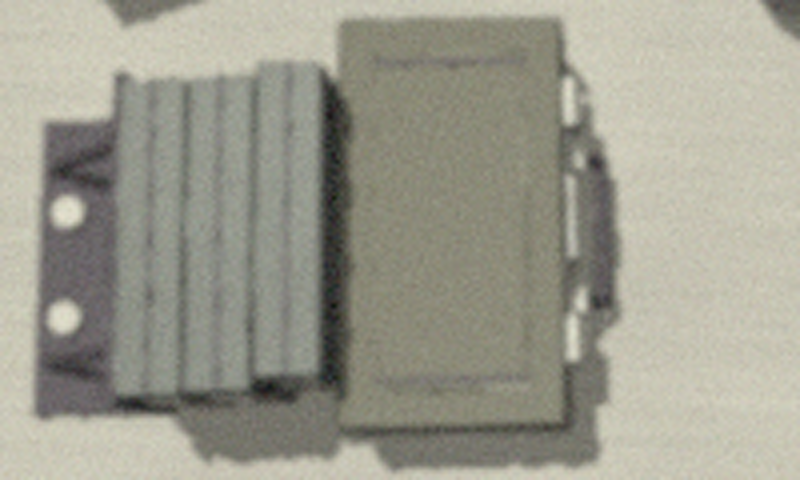

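View pics/s21.png

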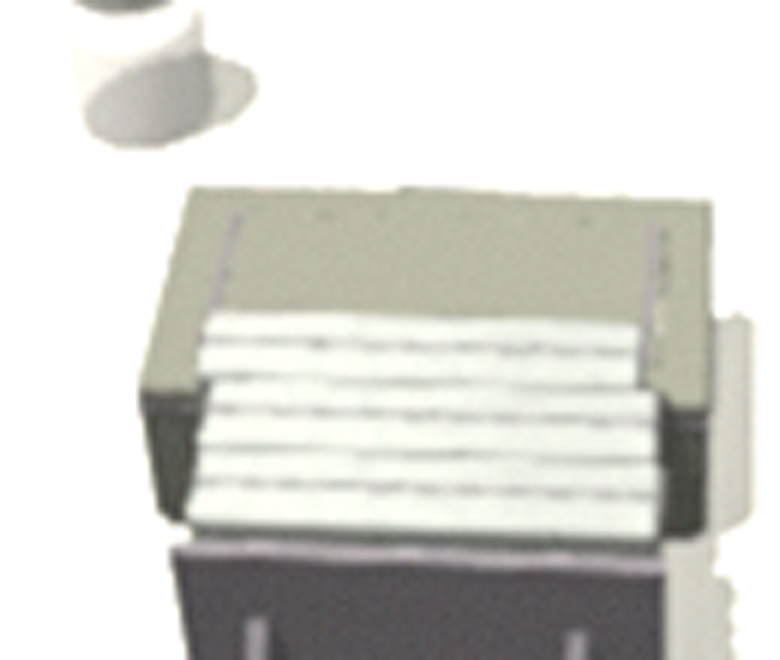

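```bash
python3 - <<'E' | tail -5
from tf import *
tfit([(339,20),(561,18),(565,425),(341,428)],[0,1,2,3])
cfit([(259,64),(321,64),(321,375),(255,378)])
cfit([(120,78),(185,80),(180,393),(113,396)])
cfit([(190,79),(254,78),(248,389),(183,392)])
E
```

```text
BOX [0.6071 0.0762 0.0511] [-0.2 -0.4  0.4 -0.7  0.9  0.2 -1.1  0.8]
back corners far,near [[0.7201, 0.0219, 0.03], [0.5004, 0.0106, 0.03]] front [[0.7139, 0.1417, 0.03], [0.4942, 0.1305, 0.03]]
CASE (array([0.59824438, 0.15239753, 0.05369553]), np.float64(0.7083069231176751))
CASE (array([0.58770893, 0.22086888, 0.05240692]), np.float64(0.728931709014148))
CASE (array([0.58995995, 0.18673728, 0.04628639]), np.float64(0.9167105951598842))
```

```bash
python3 - <<'E'
from plant import robot
s=robot.sense();print(s["time_s"],s["wrist_force"],abs(s["qvel"]).max())
print(robot.sign_off())
E
```

```text
35.0 [-0.10452671 -0.82135578  0.01998623] 0.02337562502279131
the job is handed in; nothing more can be done
None
```

The job is done and was handed in at 35 s of the allowed 72 s; the system gave no verdict.

- **Case:** I lifted the third case out of the rest along its slope and lowered it in small steps until the wrist force showed it touching the bench. I let it go upright in the gap, in line with the row.
- **Toolbox:** I walked it up with four pushes on each bare back corner, taken in turn. The slew I measured between pushes stayed within about 0.06 rad (3.5 degrees) of square. The last push at each end stopped firm at about 30 N.

The last top-camera check showed:
- **Snug fit:** the case centres are 34.1 and 34.3 mm apart, for cases 34 mm thick. The toolbox front is about 102 mm from the bracket face, so the play is about 1 mm at most.
- **Square:** the toolbox is at 0.051 rad yaw, and I measured the bracket at about 0.049 rad.
- **In line:** the third case stands about 7 mm towards the far end compared with the first case; the limit is 30 mm. The toolbox is about 10 mm off the row's line; the limit is 45 mm.
- **Clear of everything:** the arm was withdrawn and touching nothing. I did not re-measure the jar, hose clamp and wrench at the end; nothing I did came into contact with them, and the jar still stood in place in the last side picture.

The cameras disagreed by about 3 to 5 mm on where the toolbox lay along its length. I allowed for this when choosing the push points. The push next to the near latch had a margin of only about 4 to 7 mm, and I saw no contact with the fittings.

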